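Set out the decorating place for a left-hander

ROBOT

A 6-joint arm with a two-finger parallel gripper is mounted at the origin on the work surface; the furniture and walls round the work are solid. World frame = base frame: x ahead of the robot, y to its left, z up, the work surface at z = 0. Lengths are in m, angles in degrees, forces in N, time in s.
With the tool pointing down it reaches from about 0.275 to 0.725 m from the base axis. Payload 15.9 kg.
Tool frame: the origin (TCP) lies at the very end of the fingers, on their centre line; the grasp point (between the pads) lies 19 mm behind it; z points along the fingers, y is the line along which they close (so a half turn about z gives the same grasp; the last joint's range is limited). The gripper opens to 85 mm and grips with 20 to 120 N. Pads are 22 mm wide; open, the fingers measure 114 mm over their backs; the gripper's body (76 mm by 85 mm) begins 54 mm behind the grasp point. The pads swing forward as they close: fully open they stand 13 mm farther back than shut.
Start: joints at [-72.938, 12.198, -1.971, 75.831, 0, 90], TCP at [0.147, -0.478, 0.231] pointing down, gripper open.
Joint ranges: [-170.91, 170.91], [-42.67, 98.43], [-65.05, 77.54], [-120.47, 116.71], [-90, 82.35], [-180, 180]. Speed limits (degrees/s): [108.29, 108.29, 136.94, 147.25, 180, 180].

INTERFACE

Orientations are given as a 3x3 rotation matrix whose columns are the frame's x, y, z axes.
In Python, from rig import status, vision, env gives the robot as it stands. The module is installed in compiled form; this text tells all that it offers.
- The arm moves only by the tool move_arm, never from a script. Its arguments are lists of equal length, an entry for each row: "grip": the opening in per cent of the stroke, from 0 (shut) to 100 (fully open); "dp": the shift along the tool's x, y, z in cm, a list of three; "turn": the turn about the tool's z in units of 6 degrees (1.0 is 6 degrees). In form: {"grip": [grip, ...], "dp": [[x, y, z], ...], "turn": [turn, ...]}. A call has 1 to 5 rows; each row shifts and turns the commanded pose from where the row before left it, along the tool's axes as they then stand; what a row does not reach is not made up. A row lasts 1/12 s, in which the tool goes at most 41.7 mm and 7.16 degrees, less where a joint would pass 70% of its speed; a pose out of reach is approached as far as the arm can. A call with a gripper value outside its range is refused whole. The fingers move at their own pace and stop on an object; the grip force is fixed at half the most. Time passes only in rows, so rows that do not move let the fingers close. It gives the time, the measured TCP pose, the force, the opening and the grip force at its end, in the units of the state.
- status.sense(): the state, without advancing time (a new reading comes with each control period).
- vision.read_camera(name): name is "side" or "top" or "wrist"; returns a dict with "img" (420x560x3 uint8, red, green, blue), "fx", "fy", "cx", "cy" (pixels), "xyz" and "attitude" of the camera in the world. Camera axes: x right, y down, z forward; pixel columns grow to the right and rows downward; lengths in m; the calibration is good to about 2 mm. A picture is of the moment at which its call begins. There is no depth.
- env.hand_in(): hands the job in; it is judged then, once.
The state is a dict: "time_s": time; "joint_pos": joint angles; "joint_velocities": joint speeds; "tau": joint torques, N m; "tcp_pos": TCP position; "eef_rot": TCP orientation; "force": force on the tool from outside, world axes, zero at the start; "moment": the same for the moment, N m; "grip_width": finger opening in m; "grip_force": force on a finger pad.
Only numpy, scipy, OpenCV 4.12 (cv2) and the standard library are available. Lean on these libraries where they do the work, as an engineer would, in place of code of your own. Each camera call takes 0.05 s, during which the arm holds its last target. There are 200 camera calls.

TASK

Get the decorating place ready for the next person, who works the other way round: let the underglaze jar and the plaster sprig mould change places, each standing upright in the middle of the cork mat that the other one had. Pile all the round terracotta tile blanks flat in one neat stack centred on the empty star plate in the middle, in order of size with the largest at the bottom. Leave the mug, the cup and the wooden stamp standing round about where they are.

Things in the scene. Friction and masses are not known exactly. Their poses are not given: they have to be found in the camera images.
- disc_69_mid (a point): Centre of a round, flat, plain terracotta tile blank 69 mm in diameter and 14 mm thick (this point is half-way up, 7 mm above its underside); z is its axis; both faces are alike and either may lie up. Solid, weighs 0.03 to 0.13 kg. It lies flat on the table at first. None if this blank is absent today.
- disc_62_mid (a point): Centre of a round, flat, plain terracotta tile blank 62 mm in diameter and 14 mm thick (this point is half-way up, 7 mm above its underside); z is its axis; both faces are alike and either may lie up. Solid, weighs 0.03 to 0.13 kg. It lies flat on the table at first. None if this blank is absent today.
- disc_55_mid (a point): Centre of a round, flat, plain terracotta tile blank 55 mm in diameter and 14 mm thick (this point is half-way up, 7 mm above its underside); z is its axis; both faces are alike and either may lie up. Solid, weighs 0.03 to 0.13 kg. It lies flat on the table at first. None if this blank is absent today.
- disc_48_mid (a point): Centre of a round, flat, plain terracotta tile blank 48 mm in diameter and 14 mm thick (this point is half-way up, 7 mm above its underside); z is its axis; both faces are alike and either may lie up. Solid, weighs 0.03 to 0.13 kg. It lies flat on the table at first. None if this blank is absent today.
- disc_41_mid (a point): Centre of a round, flat, plain terracotta tile blank 41 mm in diameter and 14 mm thick (this point is half-way up, 7 mm above its underside); z is its axis; both faces are alike and either may lie up. Solid, weighs 0.03 to 0.13 kg. It lies flat on the table at first. None if this blank is absent today.
- plate_top (a point): Centre of the top face of the empty brown eight-pointed star plate in the middle (not the one at the far left with a cup on it; 232 mm across the points, fixed to the table), z up. The face is flat where the blanks go, 13 mm above the table, so the lowest blank's centre ends 7 mm above this point.
- mat_0_top (a point): Centre of the top face of one of two like round cork mats (100 mm across, 3 mm thick, fixed to the table, one on each side of the plate): the mat on which the jar stands at first; z up.
- mat_1_top (a point): Centre of the top face of one of two like round cork mats (100 mm across, 3 mm thick, fixed to the table, one on each side of the plate): the mat on which the mould stands at first; z up.
- jar_mid (a point): Centre, half-way up, of the screw-cap underglaze jar with white ribbed cap that stands on a cork mat: 47 mm across, 60 mm tall (this point is 30 mm above its foot), about 0.1 kg; z is its upright axis. Take it round the body or cap.
- mould_mid (a point): White plaster sprig mould, a rectangular block with a flower relief on its top, that lies on a cork mat: 62 mm along its x, 51 mm along its y; the block is 20 mm high, the relief a little higher (the flat sides reach from its underside to 20 mm). This point is at the block's centre, 10 mm above its underside; z up. About 0.09 kg. Take it across the 51 mm.
- mug: Bystander: pale round mug with loop handle, 117 x 81 x 92 mm, on the table to the left of the work; origin at its foot.
- cup: Bystander: pale octagonal cup with handle, 123 x 87 x 86 mm, on the table to the right of the work; origin at its foot.
- wood_stamp: Bystander: small turned wooden stamp, 26 mm across and 67 mm tall, standing on the table to the right of the work; origin at its foot.
- jar: The same jar, given at the centre of its underside.
- mould: The same mould, given at the centre of its underside.
- disc_69: The same 69 mm blank, given at the centre of its underside.
- disc_62: The same 62 mm blank, given at the centre of its underside.
- disc_55: The same 55 mm blank, given at the centre of its underside.
- disc_48: The same 48 mm blank, given at the centre of its underside.
- disc_41: The same 41 mm blank, given at the centre of its underside.

How it is judged:
By the outcome, as a careful person would: the job done as asked, in the order asked, and still so for the second after the job is handed in, with the robot touching nothing.
Of disc_69, disc_62, disc_55, disc_48, disc_41 only 3 to 5 are there at a start; the rules pass over those that are not, and their reading is None.
At some moment in a run one of jar, mould, disc_69, disc_62, disc_55, disc_48, disc_41 may be knocked a few centimetres aside while the robot is not near it.
It also fails if it takes over 210 s, if anything falls off the work surface, if the arm or the gripper's body presses on something with over 40 N, if the wrist force passes 120 N, or if a joint passes its speed limit or range.

## Working session

There is one attempt and no reset: what is moved stays moved. The work goes in short steps, Python scripts to look and compute and a tool call to move; the robot and the scene stay as the last step left them, time stands still between calls to the robot, and variables do not carry over. Pictures are saved under pics/ and viewed, at most 14 in all, crops included, and the job is handed in when it is done.

Besides the shell and the picture viewer there is one more tool, called after "Request:" as name([rows], argument=value, ...), one row to a line, values as JSON. move_arm: Moves the arm, as the interface text tells. Its arguments: {"type":"object","properties":{"grip":{"type":"array","items":{"type":"number"}},"dp":{"type":"array","items":{"type":"array","items":{"type":"number"}}},"turn":{"type":"array","items":{"type":"number"}}},"required":["grip","dp","turn"]}

```bash
mkdir -p pics
python3 - <<'E'
from rig import status, vision
import cv2,numpy as np
s=status.sense();print(s['time_s'],s['tcp_pos'],np.round(s['eef_rot'],3).tolist(),s['grip_width'])
for n in ['top','side']:
    c=vision.read_camera(n);cv2.imwrite(f'pics/{n}0.png',c['img'][:,:,::-1]);print(n,c['fx'],c['fy'],c['cx'],c['cy'],c['xyz'],np.round(c['attitude'],4).tolist())
E
```

```text
0.0 [ 0.1466269  -0.47767183  0.2308148 ] [[0.956, 0.293, -0.0], [0.293, -0.956, 0.001], [0.0, -0.001, -1.0]] 0.08518480984042437
top 505.2080057447228 505.2080057447228 292.0574039926243 210.3464201449085 [0.33452755 0.02697616 1.63779818] [[0.0234, -0.9902, 0.1376], [-0.9997, -0.0223, 0.0096], [-0.0065, -0.1378, -0.9904]]
side 393.3706388833152 393.3706388833152 280.58988099909044 213.23924368412017 [ 0.59980731 -0.97075752  0.7462636 ] [[0.9986, 0.0284, -0.0439], [0.0522, -0.5745, 0.8168], [-0.002, -0.818, -0.5752]]
```

View pics/top0.png

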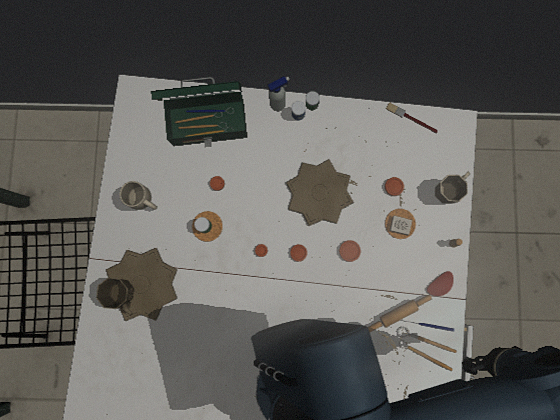

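View pics/side0.png

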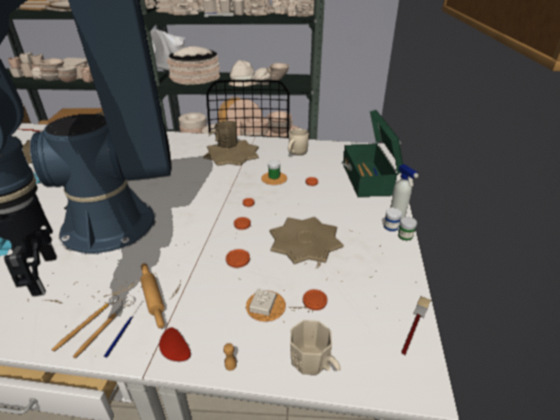

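The top view shows five blanks at (217,184), (394,187), (261,250), (298,253) and (348,251). The star plate is at (320,192), the jar on its mat at (206,226), and the mould on its mat at (400,224). The mug, cup and stamp stand at the edges. The side view agrees.

```bash
cat > h.py <<'E'
from rig import status, vision
import cv2,numpy as np
def w(c,u,v,z):
    d=np.array(c['attitude'])@np.array([(u-c['cx'])/c['fx'],(v-c['cy'])/c['fy'],1.]);p=np.array(c['xyz'])
    return p+d*(z-p[2])/d[2]
def px(c,p):
    q=np.array(c['attitude']).T@(np.array(p)-np.array(c['xyz']));return c['fx']*q[0]/q[2]+c['cx'],c['fy']*q[1]/q[2]+c['cy']
def blobs(c,lo,hi,z,amin=40,hull=False):
    """world-plane blobs: centre, equivalent diameter (mm)"""
    m=cv2.inRange(cv2.cvtColor(c['img'],cv2.COLOR_RGB2HSV),np.array(lo),np.array(hi))
    out=[]
    for k in cv2.findContours(m,cv2.RETR_EXTERNAL,cv2.CHAIN_APPROX_NONE)[0]:
        if cv2.contourArea(k)<amin: continue
        P=np.array([w(c,u,v,z)[:2] for u,v in k[:,0]],np.float32)*1000
        if hull:P=cv2.convexHull(P)[:,0]
        (cx,cy),(a,b),t=cv2.fitEllipse(P) if len(P)>5 else cv2.minAreaRect(P)
        out.append([round(float(x),1) for x in (*k[:,0].mean(0),cx,cy,a,b,t)])
    return out
E
python3 - <<'E'
from h import *
c=vision.read_camera('top')
hsv=cv2.cvtColor(c['img'],cv2.COLOR_RGB2HSV)
for u,v in [(217,184),(394,187),(261,250),(298,253),(348,251),(216,232),(413,228),(320,192)]: print(u,v,hsv[v,u])
print('discs');[print(b) for b in blobs(c,(0,110,80),(9,255,255),.01)]
print('mats');[print(b) for b in blobs(c,(10,110,80),(22,255,255),.003)]
print('star');[print(b) for b in blobs(c,(8,50,30),(25,200,140),.013,800,True)]
i=c['img'][120:300,180:430,::-1];cv2.imwrite('pics/t1.png',cv2.resize(i,None,fx=3.2,fy=3.2,interpolation=2))
E
```

```text
217 184 [  7 147 125]
394 187 [  8 141 119]
261 250 [  9 155 122]
298 253 [  7 135 117]
348 251 [  8 100 128]
216 232 [ 15 128 138]
413 228 [ 14 118 110]
320 192 [16 60 89]
discs
[298.1, 252.2, 424.7, 20.1, 48.5, 49.6, 84.4]
[260.9, 250.0, 429.9, 140.2, 35.3, 36.6, 72.0]
[393.9, 185.7, 649.2, -288.9, 55.9, 57.2, 165.7]
[216.7, 182.8, 646.4, 292.3, 42.1, 44.3, 150.3]
mats
[439.0, 362.9, 89.8, -429.0, 7.8, 81.5, 153.9]
[207.4, 225.7, 505.1, 318.2, 89.2, 90.8, 123.3]
[400.4, 223.2, 526.5, -308.3, 87.2, 90.1, 155.2]
star
[134.9, 287.3, 310.3, 525.9, 236.5, 264.3, 21.6]
[322.0, 191.5, 622.0, -46.7, 221.0, 229.3, 27.1]
```

View pics/t1.png

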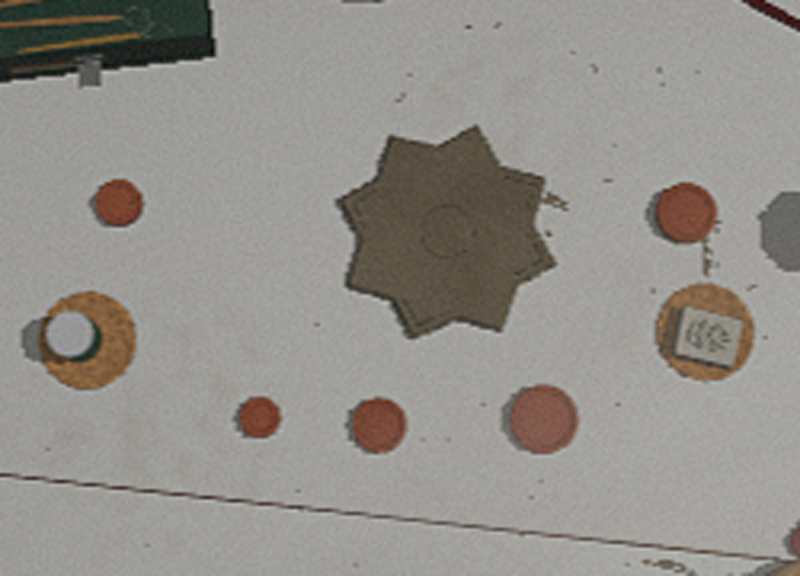

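Run:
```python
from h import *
c=vision.read_camera('top')
print('star ring',w(c,319.4,191.9,.013))
print('jar cap',w(c,201.8,224.8,.06))
print('d69',[b for b in blobs(c,(0,70,80),(12,255,255),.01) if 340<b[0]<356])
print('mould',[np.round(w(c,(u+.5)/3.2-.5+180,(v+.5)/3.2-.5+120,.02),3) for u,v in [(683,307),(742,318),(733,367),(677,360)]])
```

```text
star ring [ 0.62308587 -0.04501059  0.013     ]
jar cap [0.50154361 0.32496183 0.06      ]
d69 [[349.6, 250.6, 434.8, -144.9, 64.3, 64.8, 92.2]]
mould [array([ 0.55 , -0.283,  0.02 ]), array([ 0.54 , -0.343,  0.02 ]), array([ 0.49 , -0.333,  0.02 ]), array([ 0.496, -0.277,  0.02 ])]
```

Request:
move_arm([
  [0,0,0],
  [0,0,0],
  [0,0,0],
  [4,0,0],
  [4,0,0],
], grip=[100,100,100,100,100], turn=[1,1,0.84,0,0])

```text
time_s: 0.62
tcp_pos: [0.2264, -0.4781, 0.2315]
eef_rot: [[1.0, -0.004, -0.0], [-0.004, -1.0, -0.0], [-0.0, 0.0, -1.0]]
force: [-0.4, -1.5, -0.7]
grip_width: 0.0856
grip_force: 0.0
```

Request:
move_arm([
  [4,0,0],
  [4,0,0],
  [4,0,0],
  [3,-2.5,0],
  [0,-4,0],
], grip=[100,100,100,100,100], turn=[0,0,0,0,0])

```text
time_s: 1.03
tcp_pos: [0.381, -0.4132, 0.2289]
eef_rot: [[1.0, 0.002, -0.001], [0.002, -1.0, 0.002], [-0.001, -0.002, -1.0]]
force: [2.1, -1.2, 1.1]
grip_width: 0.0856
grip_force: 0.0
```

Request:
move_arm([
  [0.6,-3.9,0],
  [0.6,-3.9,0],
  [0.6,-3.9,0],
  [0.6,-3.9,0],
  [0.6,-3.9,0],
], grip=[100,100,100,100,100], turn=[0,0,0,0,0])

```text
time_s: 1.45
tcp_pos: [0.4063, -0.2161, 0.2312]
eef_rot: [[1.0, 0.0, 0.0], [0.0, -1.0, 0.0], [0.0, -0.0, -1.0]]
force: [1.0, 0.7, -0.4]
grip_width: 0.0853
grip_force: 0.0
```

Request:
move_arm([
  [0.6,-3.9,0],
  [0.6,-3.9,0],
  [0.6,-3.9,0],
  [0.6,-3.9,0],
  [0.6,-3.9,0],
], grip=[100,100,100,100,100], turn=[0,0,0,0,0])

```text
time_s: 1.87
tcp_pos: [0.4362, -0.021, 0.2314]
eef_rot: [[1.0, 0.0, 0.0], [0.0, -1.0, -0.0], [0.0, 0.0, -1.0]]
force: [1.4, -0.8, -0.4]
grip_width: 0.0852
grip_force: 0.0
```

Request:
move_arm([
  [0.6,-3.9,0],
  [0.6,-3.9,0],
  [0.6,-3.9,0],
  [0.6,-3.9,0],
  [0.6,-3.9,0],
], grip=[100,100,100,100,100], turn=[0,0,0,0,0])

```text
time_s: 2.28
tcp_pos: [0.4649, 0.0816, 0.2365]
eef_rot: [[0.993, 0.121, -0.011], [0.122, -0.99, 0.078], [-0.001, -0.078, -0.997]]
force: [0.2, 0.5, 0.2]
grip_width: 0.0856
grip_force: 0.0
```

Request:
move_arm([
  [0.6,-3.9,0],
  [0.6,-3.9,0],
  [0.6,-3.9,0],
  [0,-2.5,0],
  [0,0,0],
], grip=[100,100,100,100,100], turn=[0,0,0,0,0])

```text
time_s: 2.7
tcp_pos: [0.4734, 0.1521, 0.2513]
eef_rot: [[0.975, 0.219, -0.032], [0.222, -0.966, 0.135], [-0.002, -0.139, -0.99]]
force: [0.3, -0.6, 0.2]
grip_width: 0.0853
grip_force: 0.0
```

Run:
```python
from h import *
s=status.sense();print(s['tcp_pos'],s['force'])
c=vision.read_camera('wrist');cv2.imwrite('pics/w1.png',c['img'][:,:,::-1]);print(c['fx'],c['cx'],c['cy'],c['xyz'],np.round(c['attitude'],3).tolist())
print('mat',[b for b in blobs(c,(10,90,60),(22,255,255),.003,2000)])
```

```text
[0.47336237 0.15211993 0.25125676] [ 0.28290388 -0.59251193  0.15316195]
349.91294123205984 278.1384886049865 210.5477930109002 [0.55181846 0.14968823 0.39327237] [[0.22, -0.923, -0.315], [-0.965, -0.253, 0.065], [-0.14, 0.289, -0.947]]
mat [[176.9, 108.9, 505.8, 316.5, 92.1, 94.6, 104.4]]
```

View pics/w1.png

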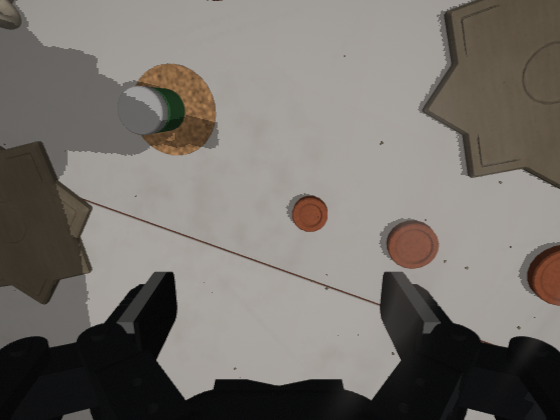

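The wrist view shows the jar on its mat at (165,110), with discs at (310,213), (412,244) and (560,275), and the plate at the right. The tool has tilted, so I'll check the joints.

Run:
```python
from h import *
s=status.sense();print(np.round(s['joint_pos'],1),np.round(s['joint_velocities'],1),s['tcp_pos'],s['time_s'],np.round(s['tau'],1))
```

```text
[ 12.7  11.6  -0.3  78.2   7.9 179.9] [-1.4 -0.4 -1.  -0.3 -0.9  0. ] [0.47333519 0.15101172 0.25099638] 2.75 [  2.  -67.1  49.8   0.2   1.1  -0. ]
```

Request:
move_arm([
  [0,0,0],
], grip=[100], turn=[0])

```text
time_s: 2.83
tcp_pos: [0.4733, 0.1502, 0.2509]
eef_rot: [[0.976, 0.217, -0.032], [0.219, -0.967, 0.134], [-0.002, -0.138, -0.99]]
force: [-0.3, 0.4, 0.8]
grip_width: 0.0855
grip_force: 0.0
```

Run:
```python
from h import *
s=status.sense();print(np.round(s['joint_pos'],1),np.round(s['joint_velocities'],1),s['tcp_pos'],s['time_s'])
```

```text
[ 12.6  11.6  -0.4  78.2   7.9 179.9] [-0.7 -0.1 -0.1 -0.   0.  -0. ] [0.47330729 0.15015381 0.25085944] 2.8333
```

Request:
move_arm([
  [0,0,0],
  [0,0,0],
  [0,0,0],
  [0,0,0],
  [0,0,0],
], grip=[100,100,100,100,100], turn=[-1,-1,-1,-1,-1])

```text
time_s: 3.25
tcp_pos: [0.4734, 0.1497, 0.2509]
eef_rot: [[0.734, 0.678, -0.032], [0.676, -0.725, 0.134], [0.068, -0.12, -0.99]]
force: [0.1, 0.0, 0.1]
grip_width: 0.0857
grip_force: 0.0
```

Run:
```python
from h import *
s=status.sense();print(np.round(s['joint_pos'],1),s['tcp_pos'],np.round(s['eef_rot'],3).tolist())
```

```text
[ 12.5  11.5  -0.4  78.2   7.9 149.6] [0.47336952 0.14965332 0.25091032] [[0.734, 0.678, -0.032], [0.676, -0.725, 0.134], [0.068, -0.12, -0.99]]
```

Request:
move_arm([
  [0,0,0],
  [0,0,0],
  [0,0,0],
  [0,0,0],
  [0,0,0],
], grip=[100,100,100,100,100], turn=[-1.15,-1.15,-1.15,-1.15,-1.15])

```text
time_s: 3.67
tcp_pos: [0.4734, 0.1496, 0.2509]
eef_rot: [[0.22, 0.975, -0.032], [0.968, -0.214, 0.134], [0.124, -0.06, -0.99]]
force: [0.9, 1.1, -0.5]
grip_width: 0.0855
grip_force: 0.0
```

Request:
move_arm([
  [0,0,0],
  [0,0,0],
  [0,0,0],
  [0,0,0],
  [0,0,0],
], grip=[100,100,100,100,100], turn=[-1.15,-1.15,-1.15,-1.15,-1.15])

```text
time_s: 4.08
tcp_pos: [0.4734, 0.1496, 0.2509]
eef_rot: [[-0.371, 0.928, -0.032], [0.919, 0.372, 0.134], [0.136, 0.021, -0.99]]
force: [0.2, 0.9, -0.0]
grip_width: 0.0853
grip_force: 0.0
```

Request:
move_arm([
  [0,0,0],
  [0,0,0],
  [0,0,0],
  [0,0,0],
  [0,0,0],
], grip=[100,100,100,100,100], turn=[-1.15,-1.15,-1.15,-1.15,-1.15])

```text
time_s: 4.5
tcp_pos: [0.4734, 0.1496, 0.2509]
eef_rot: [[-0.831, 0.555, -0.032], [0.546, 0.827, 0.134], [0.1, 0.094, -0.99]]
force: [0.3, -0.4, -1.0]
grip_width: 0.0853
grip_force: 0.0
```

Request:
move_arm([
  [0,0,0],
  [0,0,0],
  [0,0,0],
  [0,0,0],
  [0,0,0],
], grip=[100,100,100,100,100], turn=[-1.15,-1.15,-1.15,-1.15,-1.15])

```text
time_s: 4.92
tcp_pos: [0.4734, 0.1497, 0.2509]
eef_rot: [[-0.999, -0.014, -0.032], [-0.018, 0.991, 0.134], [0.03, 0.134, -0.99]]
force: [-0.6, 0.4, -0.3]
grip_width: 0.0852
grip_force: 0.0
```

Request:
move_arm([
  [0,0,0],
  [0,0,0],
  [0,0,0],
  [0,0,0],
  [0,0,0],
], grip=[100,100,100,100,100], turn=[-1.15,-1.15,-1.15,-1.15,-1.15])

```text
time_s: 5.33
tcp_pos: [0.4734, 0.1496, 0.2509]
eef_rot: [[-0.816, -0.577, -0.032], [-0.576, 0.806, 0.134], [-0.052, 0.127, -0.99]]
force: [0.5, 0.7, 0.4]
grip_width: 0.0854
grip_force: 0.0
```

Request:
move_arm([
  [0,0,0],
  [0,0,0],
  [0,0,0],
  [0,0,0],
  [0,0,0],
], grip=[100,100,100,100,100], turn=[-1.15,-1.15,-1.15,-1.15,-1.15])

```text
time_s: 5.75
tcp_pos: [0.4733, 0.1497, 0.2509]
eef_rot: [[-0.345, -0.938, -0.032], [-0.931, 0.338, 0.134], [-0.115, 0.076, -0.99]]
force: [0.1, 0.7, 0.3]
grip_width: 0.0854
grip_force: 0.0
```

Request:
move_arm([
  [0,0,0],
  [0,0,0],
  [0,0,0],
  [0,0,0],
  [0,0,0],
], grip=[100,100,100,100,100], turn=[-1.15,-1.15,-1.15,-1.15,-1.15])

```text
time_s: 6.17
tcp_pos: [0.4734, 0.1496, 0.2509]
eef_rot: [[0.247, -0.969, -0.032], [-0.959, -0.249, 0.134], [-0.138, -0.003, -0.99]]
force: [-0.2, 0.4, -0.9]
grip_width: 0.0852
grip_force: 0.0
```

Request:
move_arm([
  [0,0,0],
  [0,0,0],
  [0,0,0],
  [0,0,0],
  [0,0,0],
], grip=[100,100,100,100,100], turn=[-1.15,-1.15,-1.15,-1.15,-1.15])

```text
time_s: 6.58
tcp_pos: [0.4733, 0.1496, 0.2509]
eef_rot: [[0.752, -0.658, -0.032], [-0.65, -0.748, 0.134], [-0.112, -0.08, -0.99]]
force: [-0.5, -0.5, 0.1]
grip_width: 0.0853
grip_force: 0.0
```

Request:
move_arm([
  [0,0,0],
  [0,0,0],
  [0,0,0],
  [0,0,0],
  [0,0,0],
], grip=[100,100,100,100,100], turn=[-1.15,-1.15,-1.15,-1.15,-1.15])

```text
time_s: 7.0
tcp_pos: [0.4734, 0.1496, 0.2509]
eef_rot: [[0.993, -0.117, -0.032], [-0.112, -0.985, 0.134], [-0.047, -0.129, -0.99]]
force: [-0.0, 0.5, 0.2]
grip_width: 0.0855
grip_force: 0.0
```

Request:
move_arm([
  [0,0,0],
  [0,0,0],
  [0,0,0],
], grip=[100,100,100], turn=[-1.15,-1.15,-1.15])

```text
time_s: 7.25
tcp_pos: [0.4722, 0.1547, 0.2508]
eef_rot: [[0.973, 0.229, -0.03], [0.231, -0.964, 0.129], [0.001, -0.133, -0.991]]
force: [0.4, 0.2, 0.1]
grip_width: 0.0857
grip_force: 0.0
```

Run:
```python
from h import *
s=status.sense();print(np.round(s['joint_pos'],1),s['tcp_pos'],np.round(s['eef_rot'],3).tolist())
```

```text
[  13.3   11.4   -0.5   78.     7.6 -180. ] [0.47221999 0.15470579 0.25082129] [[0.973, 0.229, -0.03], [0.231, -0.964, 0.129], [0.001, -0.133, -0.991]]
```

Request:
move_arm([
  [0,3.9,0],
  [0,3.9,0],
  [0,3.9,0],
  [0,3.9,0],
  [0,3.9,0],
], grip=[100,100,100,100,100], turn=[0,0,0,0,0])

```text
time_s: 7.67
tcp_pos: [0.4916, 0.0618, 0.2309]
eef_rot: [[0.996, 0.092, -0.005], [0.092, -0.995, 0.05], [-0.0, -0.05, -0.999]]
force: [0.4, 0.0, -0.9]
grip_width: 0.0856
grip_force: 0.0
```

Run:
```python
from h import *
s=status.sense();print(np.round(s['joint_pos'],1),s['tcp_pos'],np.round(s['eef_rot'],3).tolist())
```

```text
[   5.3   11.6   -2.8   75.6    2.9 -179.9] [0.49158693 0.06179881 0.23087842] [[0.996, 0.092, -0.005], [0.092, -0.995, 0.05], [-0.0, -0.05, -0.999]]
```

Request:
move_arm([
  [0,3.9,0],
  [0,3.9,0],
  [0,3.9,0],
], grip=[100,100,100], turn=[0,0,0])

```text
time_s: 7.92
tcp_pos: [0.4969, 0.0047, 0.2269]
eef_rot: [[1.0, 0.009, -0.001], [0.009, -1.0, -0.0], [-0.001, 0.0, -1.0]]
force: [-0.6, 0.3, -0.3]
grip_width: 0.085
grip_force: 0.0
```

Run:
```python
from h import *
s=status.sense();print(np.round(s['joint_pos'],2),s['tcp_pos'],np.round(s['eef_rot'],4).tolist())
```

```text
[ 5.5000e-01  1.1930e+01 -2.9500e+00  7.5180e+01 -1.0000e-02 -1.7994e+02] [0.49687004 0.00471132 0.22688536] [[1.0, 0.0086, -0.0009], [0.0086, -1.0, -0.0002], [-0.0009, 0.0002, -1.0]]
```

Request:
move_arm([
  [0,0,0],
  [0,0,0],
  [0,0,0],
  [0,0,0],
  [0,0,0],
], grip=[100,100,100,100,100], turn=[1.16,1.16,1.16,1.16,1.16])

```text
time_s: 8.33
tcp_pos: [0.4969, 0.0056, 0.2271]
eef_rot: [[0.823, -0.568, -0.001], [-0.568, -0.823, 0.001], [-0.001, -0.0, -1.0]]
force: [-0.5, 0.6, -0.7]
grip_width: 0.0853
grip_force: 0.0
```

Request:
move_arm([
  [0,0,0],
  [0,0,0],
  [0,0,0],
  [0,0,0],
  [0,0,0],
], grip=[100,100,100,100,100], turn=[1.16,1.16,1.16,1.16,1.16])

```text
time_s: 8.75
tcp_pos: [0.4969, 0.0056, 0.2271]
eef_rot: [[0.352, -0.936, -0.001], [-0.936, -0.352, 0.001], [-0.001, 0.0, -1.0]]
force: [0.3, -0.2, -0.1]
grip_width: 0.0857
grip_force: 0.0
```

Request:
move_arm([
  [0,0,0],
  [0,0,0],
  [0,0,0],
  [-3.5,0,0],
  [-3.5,0,0],
], grip=[100,100,100,100,100], turn=[1.16,1.16,1.16,0,0])

```text
time_s: 9.17
tcp_pos: [0.4969, 0.0753, 0.2272]
eef_rot: [[-0.003, -1.0, -0.0], [-1.0, 0.003, 0.001], [-0.001, 0.0, -1.0]]
force: [0.9, 0.2, 0.7]
grip_width: 0.0855
grip_force: 0.0
```

Request:
move_arm([
  [-3.5,0,0],
  [-3.5,0,0],
  [-3.5,0,0],
  [0,0,0],
  [0,0,0],
], grip=[100,100,100,100,100], turn=[0,0,0,0,0])

```text
time_s: 9.58
tcp_pos: [0.4965, 0.1822, 0.2271]
eef_rot: [[0.005, -1.0, -0.001], [-1.0, -0.005, 0.001], [-0.001, 0.001, -1.0]]
force: [-0.7, -0.7, 0.0]
grip_width: 0.0857
grip_force: 0.0
```

Run:
```python
from h import *
s=status.sense();print(s['tcp_pos'],np.round(s['eef_rot'],3).tolist(),np.round(s['joint_pos'],1))
c=vision.read_camera('wrist');cv2.imwrite('pics/w2.png',c['img'][:,:,::-1]);np.save('c.npy',c,allow_pickle=True)
print('mat',[b for b in blobs(c,(10,90,60),(22,255,255),.003,2000)]);print('discs',blobs(c,(0,90,60),(9,255,255),.014,400))
```

```text
[0.49647669 0.18216787 0.2270539 ] [[0.005, -1.0, -0.001], [-1.0, -0.005, 0.001], [-0.001, 0.001, -1.0]] [ 20.1  15.7   2.   76.3   0.  -70.1]
mat [[271.2, 285.7, 505.2, 316.4, 92.9, 94.2, 91.6]]
discs [[145.9, 267.0, 647.2, 284.6, 34.0, 54.7, 125.0], [345.3, 136.7, 430.7, 139.9, 39.1, 40.1, 47.4], [358.5, 12.8, 425.3, 30.7, 29.8, 57.0, 89.3]]
```

View pics/w2.png

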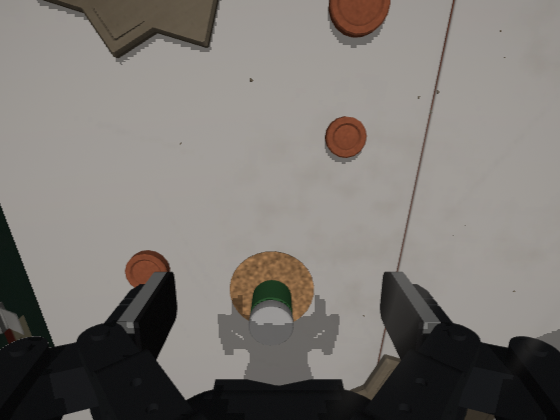

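The wrist view shows the mat at (271,286) and the jar cap's top at about (271,321). Disc 41 is at (346,137) and disc 48 at (147,267).

Run:
```python
from h import *
c=np.load('c.npy',allow_pickle=True).item()
print(c['xyz'],np.round(c['attitude'],3).tolist(),'cap',w(c,271.5,321,.06),w(c,250,321,.06),w(c,293,321,.06),w(c,271,342,.06))
```

```text
[0.49812921 0.10795941 0.3705226 ] [[-1.0, -0.006, -0.001], [-0.006, 0.956, 0.294], [-0.0, 0.294, -0.956]] cap [0.50383033 0.32210732 0.06      ] [0.52593147 0.32223821 0.06      ] [0.48173019 0.32197644 0.06      ] [0.50435155 0.34763659 0.06      ]
```

Request:
move_arm([
  [-3.5,-0.2,0],
  [-3.5,-0.2,0],
  [-3.5,-0.2,0],
  [-3.5,-0.1,0],
  [0,0,2],
], grip=[100,100,100,100,100], turn=[0,0,0,0,0])

```text
time_s: 10.05
tcp_pos: [0.5051, 0.3258, 0.2101]
eef_rot: [[0.004, -1.0, 0.004], [-1.0, -0.004, 0.005], [-0.005, -0.004, -1.0]]
force: [1.6, 1.1, -0.2]
grip_width: 0.0857
grip_force: 0.0
```

Request:
move_arm([
  [0,0,4],
  [0,0,4],
  [0,0,4],
  [0,0,4],
  [0,0,2.7],
], grip=[100,100,100,100,100], turn=[0,0,0,0,0])

```text
time_s: 10.47
tcp_pos: [0.5024, 0.319, 0.0172]
eef_rot: [[0.001, -1.0, -0.003], [-1.0, -0.001, -0.001], [0.001, 0.003, -1.0]]
force: [-0.4, 0.9, 0.1]
grip_width: 0.0854
grip_force: 0.0
```

Request:
move_arm([
  [0,0,0],
  [0,0,0],
  [0,0,0],
  [0,0,0],
  [0,0,0],
], grip=[0,0,0,0,0], turn=[0,0,0,0,0])

```text
time_s: 10.88
tcp_pos: [0.5048, 0.3223, 0.0231]
eef_rot: [[0.003, -1.0, 0.003], [-1.0, -0.003, 0.003], [-0.003, -0.003, -1.0]]
force: [-1.1, -3.3, 10.7]
grip_width: 0.0451
grip_force: 61.8
```

Request:
move_arm([
  [0,0,0],
  [0,0,0],
  [0,0,0],
], grip=[0,0,0], turn=[0,0,0])

```text
time_s: 11.13
tcp_pos: [0.5049, 0.3223, 0.0231]
eef_rot: [[0.003, -1.0, 0.003], [-1.0, -0.003, 0.003], [-0.003, -0.003, -1.0]]
force: [-1.0, -3.7, 9.6]
grip_width: 0.045
grip_force: 61.8
```

Request:
move_arm([
  [0,0,-2],
  [0,0,-3],
  [0,0,-4],
  [3,-0.8,0],
  [3.5,-0.9,0],
], grip=[0,0,0,0,0], turn=[0,0,0,0,0])

```text
time_s: 11.55
tcp_pos: [0.5225, 0.2586, 0.1147]
eef_rot: [[0.006, -1.0, 0.006], [-1.0, -0.006, 0.005], [-0.005, -0.006, -1.0]]
force: [0.8, -1.5, -1.6]
grip_width: 0.045
grip_force: 61.5
```

Request:
move_arm([
  [3.5,-0.9,0],
  [3.5,-0.9,0],
  [3.7,-1,0],
  [0,0,0],
  [0,0,0],
], grip=[0,0,0,0,0], turn=[0,0,0,0,0])

```text
time_s: 11.97
tcp_pos: [0.55, 0.1482, 0.112]
eef_rot: [[-0.0, -1.0, 0.002], [-1.0, 0.0, 0.002], [-0.002, -0.002, -1.0]]
force: [-0.5, 0.4, -1.3]
grip_width: 0.0451
grip_force: 61.5
```

Request:
move_arm([
  [0,0,4],
  [0,0,3.5],
  [0,0,0],
  [0,0,0],
  [0,0,0],
], grip=[0,0,0,0,0], turn=[0,0,0,0,0])

```text
time_s: 12.38
tcp_pos: [0.5497, 0.151, 0.0375]
eef_rot: [[0.004, -1.0, 0.001], [-1.0, -0.004, 0.002], [-0.002, -0.001, -1.0]]
force: [-0.2, -0.5, -0.2]
grip_width: 0.0452
grip_force: 61.8
```

Request:
move_arm([
  [0,0,0.8],
  [0,0,0.5],
  [0,0,0.3],
  [0,0,0],
], grip=[0,0,0,0], turn=[0,0,0,0])

```text
time_s: 12.72
tcp_pos: [0.5493, 0.1503, 0.0202]
eef_rot: [[0.003, -1.0, 0.001], [-1.0, -0.003, 0.002], [-0.002, -0.001, -1.0]]
force: [-2.1, -0.5, 6.4]
grip_width: 0.0453
grip_force: 62.0
```

Request:
move_arm([
  [0,0,0],
  [0,0,0],
  [0,0,0],
  [0,0,0],
  [0,0,-1],
], grip=[60,100,100,100,100], turn=[0,0,0,0,0])

```text
time_s: 13.13
tcp_pos: [0.5477, 0.1497, 0.0281]
eef_rot: [[0.003, -1.0, -0.003], [-1.0, -0.003, 0.0], [-0.0, 0.003, -1.0]]
force: [-0.1, -0.5, 0.7]
grip_width: 0.0858
grip_force: 0.0
```

Request:
move_arm([
  [0,0,-3],
  [0,0,-4],
  [0,0,-4],
  [0,0,-4],
  [0,0,-4],
], grip=[100,100,100,100,100], turn=[0,0,0,0,0])

```text
time_s: 13.55
tcp_pos: [0.5484, 0.1496, 0.2223]
eef_rot: [[0.003, -1.0, 0.0], [-1.0, -0.003, 0.001], [-0.001, -0.0, -1.0]]
force: [1.3, 0.1, -1.3]
grip_width: 0.0855
grip_force: 0.0
```

Request:
move_arm([
  [3.8,0.3,0],
  [3.8,0.3,0],
  [3.8,0.3,0],
  [3.8,0.3,0],
  [3.8,0.3,0],
], grip=[100,100,100,100,100], turn=[0,0,0,0,0])

```text
time_s: 13.97
tcp_pos: [0.534, -0.0419, 0.2201]
eef_rot: [[0.004, -1.0, 0.0], [-1.0, -0.004, 0.001], [-0.001, -0.0, -1.0]]
force: [0.6, 0.4, 0.0]
grip_width: 0.0856
grip_force: 0.0
```

Request:
move_arm([
  [3.8,0.3,0],
  [3.8,0.3,0],
  [3.8,0.3,0],
  [3.8,0.3,0],
  [3.8,0.3,0],
], grip=[100,100,100,100,100], turn=[0,0,0,0,0])

```text
time_s: 14.38
tcp_pos: [0.5195, -0.2322, 0.2198]
eef_rot: [[0.003, -1.0, 0.0], [-1.0, -0.003, 0.001], [-0.001, -0.0, -1.0]]
force: [0.2, -0.3, -0.4]
grip_width: 0.0853
grip_force: 0.0
```

Request:
move_arm([
  [3.8,0,0],
  [3.8,0,0],
  [0,0,0],
  [0,0,0],
  [0,0,0],
], grip=[100,100,100,100,100], turn=[0,0,0,0,0])

```text
time_s: 14.8
tcp_pos: [0.5202, -0.3061, 0.2192]
eef_rot: [[0.003, -1.0, -0.0], [-1.0, -0.003, 0.001], [-0.001, 0.0, -1.0]]
force: [0.7, -0.0, 0.2]
grip_width: 0.0857
grip_force: 0.0
```

Run:
```python
from h import *
s=status.sense();print(s['tcp_pos'],np.round(s['eef_rot'],3).tolist(),np.round(s['joint_pos'],1))
c=vision.read_camera('wrist');cv2.imwrite('pics/w3.png',c['img'][:,:,::-1]);np.save('c.npy',c,allow_pickle=True)
print('mat',[b for b in blobs(c,(10,90,60),(22,255,255),.003,2000)]);print('discs',blobs(c,(0,90,60),(9,255,255),.014,400))
```

```text
[ 0.52023922 -0.30609509  0.21917137] [[0.003, -1.0, -0.0], [-1.0, -0.003, 0.001], [-0.001, 0.0, -1.0]] [-3.050e+01  2.500e+01  1.410e+01  7.910e+01  1.000e-01 -1.207e+02]
mat [[272.8, 172.7, 527.3, -308.9, 97.7, 98.3, 179.0], [542.8, 153.7, 249.3, -329.7, 30.4, 159.7, 24.4]]
discs [[352.2, 314.2, 435.6, -147.9, 65.3, 73.9, 12.2], [156.6, 194.0, 647.4, -289.5, 59.7, 63.0, 143.8], [484.8, 37.4, 335.7, -435.5, 56.7, 94.1, 43.8]]
```

View pics/w3.png

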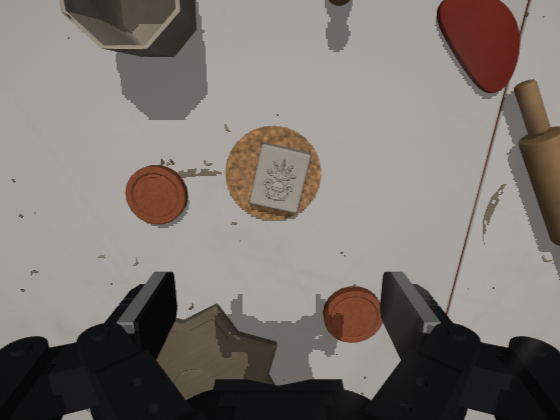

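The wrist view shows the mould on its mat at (273,173), with its top corners at (263,143), (312,152), (299,212) and (250,204). Disc 62 is at (157,194) and disc 69 at (352,314).

Run:
```python
from h import *
c=np.load('c.npy',allow_pickle=True).item()
g=c['img'];m=(g.min(2)>115)&(cv2.cvtColor(g,cv2.COLOR_RGB2HSV)[:,:,1]<60)
m=m.astype(np.uint8);m[:,:246]=0;m[:,317:]=0;m[:138]=0;m[218:]=0
m=cv2.morphologyEx(m,cv2.MORPH_CLOSE,np.ones((7,7)))
k=max(cv2.findContours(m,0,2)[0],key=cv2.contourArea);print(cv2.contourArea(k),cv2.minAreaRect(k))
P=np.array([w(c,u,v,.023)[:2]*1000 for u,v in k[:,0]],np.float32);r=cv2.minAreaRect(P);print(r)
Q=np.array([w(c,u,v,.023)[:2]*1000 for u,v in [(263,143),(312,152),(299,212.5),(250,204)]]);print(Q.mean(0),np.degrees(np.arctan2(*(Q[1]-Q[2])[::-1])),np.degrees(np.arctan2(*(Q[0]-Q[3])[::-1])))
```

```text
3014.5 ((288.5731201171875, 182.36373901367188), (68.31737518310547, 64.96099090576172), 12.26477336883545)
((510.74786376953125, -303.9207458496094), (65.33467102050781, 69.49224090576172), 77.52591705322266)
[ 518.92034249 -308.80897623] -100.40360789436913 -102.65949836324297
```

Request:
move_arm([
  [0.3,0.1,2],
  [0,0,4],
  [0,0,4],
  [0,0,4],
  [0,0,4],
], grip=[100,100,100,100,100], turn=[1,0.92,0,0,0])

```text
time_s: 15.27
tcp_pos: [0.5196, -0.3076, 0.0379]
eef_rot: [[-0.195, -0.981, 0.001], [-0.981, 0.195, 0.001], [-0.001, -0.0, -1.0]]
force: [0.9, -1.1, -0.7]
grip_width: 0.0854
grip_force: 0.0
```

Request:
move_arm([
  [0,0,2.3],
  [0,0,1],
  [0,0,0],
], grip=[100,100,100], turn=[0,0,0])

```text
time_s: 15.52
tcp_pos: [0.5184, -0.3073, 0.0043]
eef_rot: [[-0.195, -0.981, -0.003], [-0.981, 0.195, 0.003], [-0.002, 0.004, -1.0]]
force: [0.3, 0.0, -0.2]
grip_width: 0.0852
grip_force: 0.0
```

Request:
move_arm([
  [0,0,0],
  [0,0,0],
  [0,0,0],
  [0,0,0],
  [0,0,0],
], grip=[0,0,0,0,0], turn=[0,0,0,0,0])

```text
time_s: 15.93
tcp_pos: [0.5206, -0.3096, 0.0081]
eef_rot: [[-0.197, -0.98, 0.003], [-0.98, 0.197, -0.0], [-0.0, -0.003, -1.0]]
force: [-1.8, 2.1, 13.1]
grip_width: 0.0493
grip_force: 61.4
```

Request:
move_arm([
  [0,0,0],
  [0,0,0],
  [0,0,0],
], grip=[0,0,0], turn=[0,0,0])

```text
time_s: 16.18
tcp_pos: [0.5206, -0.3096, 0.0081]
eef_rot: [[-0.197, -0.98, 0.003], [-0.98, 0.197, -0.0], [-0.0, -0.003, -1.0]]
force: [-1.8, 3.4, 12.0]
grip_width: 0.0492
grip_force: 61.4
```

Request:
move_arm([
  [0,0,-2],
  [0,0,-3.5],
  [0,0,-3.5],
  [0,0,-3],
  [0,0,0],
], grip=[0,0,0,0,0], turn=[0,0,-1,-0.92,0])

```text
time_s: 16.6
tcp_pos: [0.5221, -0.3109, 0.1333]
eef_rot: [[0.009, -1.0, 0.008], [-1.0, -0.009, -0.004], [0.004, -0.008, -1.0]]
force: [1.1, 0.3, -0.4]
grip_width: 0.049
grip_force: 63.6
```

Request:
move_arm([
  [-2.5,0.1,0],
  [-3.7,0.1,0],
  [-3.7,0.1,0],
  [-3.7,0.1,0],
  [-3.7,0.1,0],
], grip=[0,0,0,0,0], turn=[0,0,0,0,0])

```text
time_s: 17.02
tcp_pos: [0.5138, -0.1348, 0.1269]
eef_rot: [[0.002, -1.0, 0.001], [-1.0, -0.002, 0.001], [-0.001, -0.001, -1.0]]
force: [0.6, -0.1, -0.4]
grip_width: 0.0492
grip_force: 63.5
```

Request:
move_arm([
  [-3.7,0.1,0],
  [-3.7,0.1,0],
  [-3.7,0.1,0],
  [-3.7,0.1,0],
  [-3.7,0.1,0],
], grip=[0,0,0,0,0], turn=[0,0,0,0,0])

```text
time_s: 17.43
tcp_pos: [0.5083, 0.0505, 0.1273]
eef_rot: [[0.002, -1.0, 0.001], [-1.0, -0.002, 0.001], [-0.001, -0.001, -1.0]]
force: [1.1, -0.4, -0.9]
grip_width: 0.0491
grip_force: 63.6
```

Request:
move_arm([
  [-3.7,0.1,0],
  [-3.7,0.1,0],
  [-3.7,0.1,0],
  [-3.7,0.1,0],
  [-3.7,0.1,0],
], grip=[0,0,0,0,0], turn=[0,0,0,0,0])

```text
time_s: 17.85
tcp_pos: [0.5026, 0.2358, 0.1275]
eef_rot: [[0.003, -1.0, 0.001], [-1.0, -0.003, 0.002], [-0.002, -0.001, -1.0]]
force: [0.9, -0.4, -0.2]
grip_width: 0.0494
grip_force: 63.6
```

Request:
move_arm([
  [-3.7,0,0],
  [-3,0,0],
  [0,0,0],
  [0,0,0],
  [0,0,0],
], grip=[0,0,0,0,0], turn=[0,0,0,0,0])

```text
time_s: 18.27
tcp_pos: [0.5025, 0.3005, 0.1269]
eef_rot: [[0.003, -1.0, 0.0], [-1.0, -0.003, 0.001], [-0.001, -0.0, -1.0]]
force: [0.9, -0.1, -1.6]
grip_width: 0.0491
grip_force: 63.6
```

Request:
move_arm([
  [-1.65,-0.25,0],
  [0,0,4],
  [0,0,4],
  [0,0,2],
  [0,0,0],
], grip=[0,0,0,0,0], turn=[0,0,0,0,0])

```text
time_s: 18.68
tcp_pos: [0.5025, 0.3145, 0.0225]
eef_rot: [[0.001, -1.0, -0.006], [-1.0, -0.001, -0.002], [0.002, 0.006, -1.0]]
force: [-0.5, 0.3, -0.7]
grip_width: 0.0493
grip_force: 63.5
```

Request:
move_arm([
  [0,0,1],
  [0,0,0.5],
  [0,0,0.3],
  [0,0,0],
  [0,0,0],
], grip=[0,0,0,0,0], turn=[0,0,0,0,0])

```text
time_s: 19.1
tcp_pos: [0.5053, 0.3176, 0.0094]
eef_rot: [[0.003, -1.0, 0.001], [-1.0, -0.003, 0.002], [-0.002, -0.001, -1.0]]
force: [-0.7, -0.1, -0.7]
grip_width: 0.0499
grip_force: 63.6
```

Request:
move_arm([
  [0,0,0.1],
  [0,0,0],
  [0,0,0],
  [0,0,0],
  [0,0,-2],
], grip=[0,60,100,100,100], turn=[0,0,0,0,0])

```text
time_s: 19.52
tcp_pos: [0.503, 0.3163, 0.0248]
eef_rot: [[0.003, -1.0, -0.005], [-1.0, -0.003, -0.001], [0.001, 0.005, -1.0]]
force: [0.4, -0.1, -1.0]
grip_width: 0.0841
grip_force: 0.0
```

Request:
move_arm([
  [0,0,-4],
  [0,0,-4],
  [0,0,-4],
  [0,0,-4],
  [0,0,-4],
], grip=[100,100,100,100,100], turn=[0,0,0,0,0])

```text
time_s: 19.93
tcp_pos: [0.5045, 0.3169, 0.2299]
eef_rot: [[0.003, -1.0, -0.0], [-1.0, -0.003, 0.002], [-0.002, 0.0, -1.0]]
force: [1.2, 0.5, -0.7]
grip_width: 0.0856
grip_force: 0.0
```

Request:
move_arm([
  [3.4,-0.9,0],
  [3.4,-0.9,0],
  [3.4,-0.9,0],
  [3.4,-0.9,0],
  [3.2,-0.8,0],
], grip=[100,100,100,100,100], turn=[0,0,0,0,0])

```text
time_s: 20.35
tcp_pos: [0.5497, 0.1475, 0.2276]
eef_rot: [[0.003, -1.0, -0.0], [-1.0, -0.003, 0.001], [-0.001, 0.0, -1.0]]
force: [0.6, -0.4, -0.0]
grip_width: 0.0853
grip_force: 0.0
```

Run:
```python
from h import *
s=status.sense();print(s['tcp_pos'])
c=vision.read_camera('wrist');t=vision.read_camera('top');np.save('c.npy',c,allow_pickle=True)
print('discs');[print(b) for b in blobs(t,(0,80,80),(9,255,255),.01)]
print('mats');[print(b) for b in blobs(t,(10,110,80),(22,255,255),.003)]
a=c['img'][:,:,::-1];b=cv2.resize(t['img'][130:290,170:440,::-1],None,fx=1.4,fy=1.4)
o=np.zeros((420,800,3),np.uint8);o[:,:400]=a[:,80:480];o[:224,410:788]=b;cv2.imwrite('pics/j4.png',o)
```

```text
[0.54967217 0.1475477  0.22760412]
discs
[440.8, 284.4, 334.0, -437.3, 52.2, 92.7, 42.1]
[300.6, 251.5, 428.1, 11.5, 30.6, 54.4, 111.8]
[349.5, 250.5, 434.7, -144.9, 62.7, 63.7, 44.8]
[393.9, 186.1, 648.9, -288.7, 57.6, 58.7, 49.5]
mats
[204.0, 226.5, 503.7, 323.4, 79.6, 90.1, 104.5]
[397.5, 222.3, 526.6, -311.6, 85.3, 94.9, 86.4]
```

View pics/j4.png

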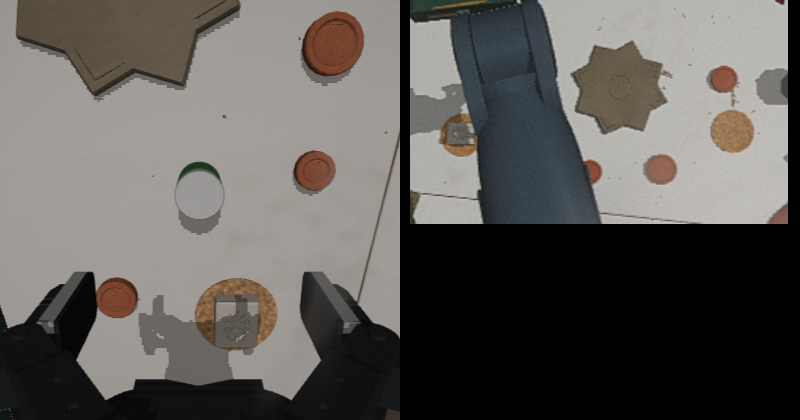

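The joint picture shows the jar standing at (200,193), the mould centred on the left mat at (236,315), and the right mat empty. Next I pick up the jar.

Request:
move_arm([
  [-0.2,0,3],
  [0,0,4],
  [0,0,4],
  [0,0,4],
  [0,0,3.5],
], grip=[100,100,100,100,100], turn=[0,0,0,0,0])

```text
time_s: 20.87
tcp_pos: [0.5485, 0.1518, 0.0402]
eef_rot: [[0.004, -1.0, -0.001], [-1.0, -0.004, 0.001], [-0.001, 0.001, -1.0]]
force: [0.9, 0.6, -1.6]
grip_width: 0.0855
grip_force: 0.0
```

Request:
move_arm([
  [0,0,1.9],
  [0,0,0],
  [0,0,0],
  [0,0,0],
  [0,0,0],
], grip=[100,100,0,0,0], turn=[0,0,0,0,0])

```text
time_s: 21.28
tcp_pos: [0.5507, 0.1521, 0.0253]
eef_rot: [[0.003, -1.0, 0.003], [-1.0, -0.003, 0.002], [-0.002, -0.003, -1.0]]
force: [0.3, 0.1, 0.0]
grip_width: 0.0521
grip_force: 0.0
```

Request:
move_arm([
  [0,0,0],
  [0,0,0],
  [0,0,0],
  [0,0,0],
  [0,0,0],
], grip=[0,0,0,0,0], turn=[0,0,0,0,0])

```text
time_s: 21.7
tcp_pos: [0.5506, 0.152, 0.0254]
eef_rot: [[0.003, -1.0, 0.003], [-1.0, -0.003, 0.002], [-0.002, -0.003, -1.0]]
force: [-2.3, -0.2, 9.5]
grip_width: 0.0453
grip_force: 59.8
```

Request:
move_arm([
  [0,0,-2],
  [0,0,-3.5],
  [0,0,-3.5],
  [0,0,-1],
  [0,0,0],
], grip=[0,0,0,0,0], turn=[0,0,0,0,0])

```text
time_s: 22.12
tcp_pos: [0.5517, 0.1521, 0.1278]
eef_rot: [[0.003, -1.0, 0.006], [-1.0, -0.003, 0.003], [-0.003, -0.006, -1.0]]
force: [0.7, -0.4, -1.1]
grip_width: 0.0452
grip_force: 61.5
```

Request:
move_arm([
  [3,0.2,0],
  [3.8,0.2,0],
  [3.8,0.2,0],
  [3.8,0.2,0],
  [3.8,0.2,0],
], grip=[0,0,0,0,0], turn=[0,0,0,0,0])

```text
time_s: 22.53
tcp_pos: [0.5393, -0.0322, 0.1227]
eef_rot: [[0.004, -1.0, -0.001], [-1.0, -0.004, 0.001], [-0.001, 0.001, -1.0]]
force: [1.0, -0.5, -0.8]
grip_width: 0.0456
grip_force: 61.5
```

Request:
move_arm([
  [3.8,0.2,0],
  [3.8,0.2,0],
  [3.8,0.2,0],
  [3.8,0.2,0],
  [3.8,0.2,0],
], grip=[0,0,0,0,0], turn=[0,0,0,0,0])

```text
time_s: 22.95
tcp_pos: [0.5299, -0.2225, 0.1225]
eef_rot: [[0.003, -1.0, -0.001], [-1.0, -0.003, 0.001], [-0.001, 0.001, -1.0]]
force: [1.1, 0.3, -0.3]
grip_width: 0.0453
grip_force: 61.5
```

Request:
move_arm([
  [3.8,0.2,0],
  [3.3,0.2,0],
  [0,0,0],
  [0,0,2.5],
  [0,0,2.5],
], grip=[0,0,0,0,0], turn=[0,0,0,0,0])

```text
time_s: 23.37
tcp_pos: [0.5273, -0.2928, 0.0726]
eef_rot: [[0.002, -1.0, 0.002], [-1.0, -0.002, 0.0], [-0.0, -0.002, -1.0]]
force: [-1.0, -0.5, -1.5]
grip_width: 0.0451
grip_force: 61.5
```

Request:
move_arm([
  [0,0,0],
  [0,0,0],
], grip=[0,0], turn=[0,0])

```text
time_s: 23.53
tcp_pos: [0.5257, -0.291, 0.0719]
eef_rot: [[0.003, -1.0, -0.003], [-1.0, -0.003, 0.003], [-0.003, 0.003, -1.0]]
force: [-0.3, -0.2, -0.3]
grip_width: 0.045
grip_force: 61.6
```

Request:
move_arm([
  [1.55,-0.1,0],
  [0,0,2.5],
  [0,0,1.1],
  [0,0,0.4],
  [0,0,0],
], grip=[0,0,0,0,0], turn=[0,0,0,0,0])

```text
time_s: 23.95
tcp_pos: [0.5274, -0.3064, 0.0325]
eef_rot: [[0.004, -1.0, -0.002], [-1.0, -0.004, 0.002], [-0.002, 0.002, -1.0]]
force: [-0.1, -0.2, -1.3]
grip_width: 0.0456
grip_force: 61.6
```

Request:
move_arm([
  [0,0,0.1],
  [0,0,0.1],
  [0,0,0],
], grip=[0,0,0], turn=[0,0,0])

```text
time_s: 24.2
tcp_pos: [0.5282, -0.3071, 0.0315]
eef_rot: [[0.003, -1.0, 0.0], [-1.0, -0.003, 0.001], [-0.001, -0.0, -1.0]]
force: [0.9, -0.0, -2.2]
grip_width: 0.0452
grip_force: 61.6
```

Request:
move_arm([
  [0,0,0.2],
  [0,0,0],
  [0,0,0],
  [0,0,0],
  [0,0,0],
], grip=[0,0,60,100,100], turn=[0,0,0,0,0])

```text
time_s: 24.62
tcp_pos: [0.5278, -0.3071, 0.0289]
eef_rot: [[0.003, -1.0, -0.0], [-1.0, -0.003, 0.001], [-0.001, 0.0, -1.0]]
force: [-0.7, 0.2, 1.1]
grip_width: 0.0736
grip_force: 0.0
```

Request:
move_arm([
  [0,0,-2],
  [0,0,-4],
  [0,0,-4],
  [0,0,-4],
  [0,0,-4],
], grip=[100,100,100,100,100], turn=[0,0,0,0,0])

```text
time_s: 25.03
tcp_pos: [0.5275, -0.3071, 0.211]
eef_rot: [[0.003, -1.0, -0.0], [-1.0, -0.003, 0.001], [-0.001, 0.0, -1.0]]
force: [0.1, -0.7, -0.9]
grip_width: 0.0852
grip_force: 0.0
```

Request:
move_arm([
  [-3.2,1.9,0],
  [-3.2,1.9,0],
  [-3.2,1.9,0],
  [-3.2,1.9,0],
  [-3.2,1.8,0],
], grip=[100,100,100,100,100], turn=[0,0,0,0,0])

```text
time_s: 25.45
tcp_pos: [0.4321, -0.1464, 0.2091]
eef_rot: [[0.003, -1.0, -0.0], [-1.0, -0.003, 0.001], [-0.001, 0.0, -1.0]]
force: [1.1, 1.1, 0.8]
grip_width: 0.0853
grip_force: 0.0
```

Request:
move_arm([
  [0,0,0],
  [0,0,0],
], grip=[100,100], turn=[0,0])

```text
time_s: 25.62
tcp_pos: [0.4329, -0.1465, 0.2097]
eef_rot: [[0.005, -1.0, 0.001], [-1.0, -0.005, 0.001], [-0.001, -0.001, -1.0]]
force: [0.2, 0.5, 0.0]
grip_width: 0.0851
grip_force: 0.0
```

```bash
cat > look.py <<'E'
from h import *
s=status.sense();print(s['tcp_pos'],s['force'][2])
c=vision.read_camera('wrist');t=vision.read_camera('top');np.save('c.npy',c,allow_pickle=True);np.save('t.npy',t,allow_pickle=True)
print('wrist discs (z .014)');[print(b) for b in blobs(c,(0,80,60),(10,255,255),.014,400)]
print('top discs (z .01)');[print(b) for b in blobs(t,(0,80,80),(9,255,255),.01)]
E
python3 look.py
```

```text
[ 0.43286069 -0.14645656  0.20966207] 0.03312006360064182
wrist discs (z .014)
[285.9, 323.3, 424.8, 16.7, 53.1, 60.2, 1.7]
[278.1, 181.7, 434.6, -145.4, 66.8, 68.5, 175.0]
[36.4, 22.6, 647.2, -283.7, 49.0, 65.0, 96.9]
top discs (z .01)
[441.0, 284.3, 333.5, -436.7, 52.8, 95.7, 40.6]
[298.4, 252.3, 423.8, 19.7, 48.2, 49.1, 5.1]
[260.2, 249.8, 429.5, 140.0, 32.8, 37.7, 64.5]
[343.0, 248.5, 441.5, -123.4, 16.9, 55.1, 72.4]
[394.2, 185.9, 648.8, -288.7, 56.8, 59.0, 129.9]
[216.6, 182.9, 646.6, 292.5, 44.1, 44.5, 61.5]
```

Request:
move_arm([
  [-0.1,-0.2,3],
  [0,0,4],
  [0,0,4],
  [0,0,4],
  [0,0,3],
], grip=[100,100,100,100,100], turn=[0,0,0,0,0])

```text
time_s: 26.13
tcp_pos: [0.4346, -0.1469, 0.026]
eef_rot: [[0.002, -1.0, -0.002], [-1.0, -0.002, 0.002], [-0.002, 0.002, -1.0]]
force: [-0.0, 0.7, 0.7]
grip_width: 0.0855
grip_force: 0.0
```

Request:
move_arm([
  [0,0,1.5],
  [0,0,0],
  [0,0,0.8],
  [0,0,0.5],
  [0,0,0],
], grip=[100,100,100,100,100], turn=[0,0,0,0,0])

```text
time_s: 26.55
tcp_pos: [0.4357, -0.1467, 0.001]
eef_rot: [[0.003, -1.0, 0.0], [-1.0, -0.003, 0.001], [-0.001, -0.0, -1.0]]
force: [-1.0, 0.3, 0.6]
grip_width: 0.0854
grip_force: 0.0
```

Request:
move_arm([
  [-0.15,0.1,0.1],
  [0,0,0],
  [0,0,0],
  [0,0,0],
  [0,0,0],
], grip=[100,0,0,0,0], turn=[0,0,0,0,0])

```text
time_s: 26.97
tcp_pos: [0.4346, -0.1449, 0.0011]
eef_rot: [[0.003, -1.0, 0.001], [-1.0, -0.003, 0.001], [-0.001, -0.001, -1.0]]
force: [-5.4, 2.5, 17.1]
grip_width: 0.0658
grip_force: 61.8
```

Request:
move_arm([
  [0,0,0],
  [0,0,0],
  [0,0,0],
], grip=[0,0,0], turn=[0,0,0])

```text
time_s: 27.22
tcp_pos: [0.4346, -0.1449, 0.0011]
eef_rot: [[0.003, -1.0, 0.001], [-1.0, -0.003, 0.001], [-0.001, -0.001, -1.0]]
force: [-5.4, 1.9, 17.1]
grip_width: 0.0659
grip_force: 61.8
```

Request:
move_arm([
  [0,0,-1],
  [0,0,-3],
  [0,0,-3],
  [0,0,0],
  [0,0,0],
], grip=[0,0,0,0,0], turn=[0,0,0,0,0])

```text
time_s: 27.63
tcp_pos: [0.4357, -0.1453, 0.0717]
eef_rot: [[0.003, -1.0, 0.003], [-1.0, -0.003, -0.0], [0.0, -0.003, -1.0]]
force: [0.5, -0.1, -1.4]
grip_width: 0.0659
grip_force: 67.4
```

```bash
python3 look.py
python3 - <<'E'
from h import *
c=np.load('c.npy',allow_pickle=True).item();s=vision.read_camera('side');p=px(s,status.sense()['tcp_pos']);u,v=int(p[0]),int(p[1]);print(u,v)
o=np.zeros((420,800,3),np.uint8);o[:,:400]=c['img'][:,80:480,::-1];o[:300,405:795]=cv2.resize(s['img'][v-45:v+15,u-39:u+39,::-1],(390,300),interpolation=2);cv2.imwrite('pics/g5.png',o)
E
```

```text
[ 0.43566574 -0.14533406  0.07170397] -1.4474432365693601
wrist discs (z .014)
[278.2, 279.5, 437.2, -108.0, 102.8, 109.0, 176.9]
top discs (z .01)
[441.3, 284.3, 333.7, -436.8, 52.8, 94.2, 40.8]
[298.0, 251.8, 424.0, 19.8, 45.6, 47.6, 68.5]
[260.7, 250.2, 429.2, 140.5, 32.5, 34.6, 88.3]
[394.2, 185.8, 648.6, -288.8, 57.7, 59.1, 136.8]
[216.7, 183.1, 646.3, 292.2, 42.8, 45.2, 146.2]
236 240
```

View pics/g5.png

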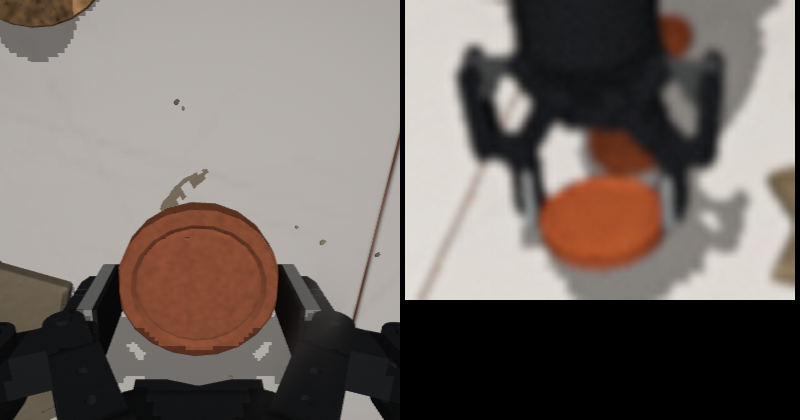

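The left panel shows disc 69 held level at (200,280), and the side crop confirms it. On to the plate.

Request:
move_arm([
  [-2,-3.7,0],
  [-2,-3.7,0],
  [-2,-3.7,0],
  [-2,-3.7,0],
  [-2,-3.7,0],
], grip=[0,0,0,0,0], turn=[0,0,0,0,0])

```text
time_s: 28.2
tcp_pos: [0.618, -0.0439, 0.0686]
eef_rot: [[0.003, -1.0, -0.002], [-1.0, -0.003, 0.001], [-0.001, 0.002, -1.0]]
force: [1.9, -0.5, -0.5]
grip_width: 0.0658
grip_force: 67.4
```

Request:
move_arm([
  [0,0,1.5],
  [0,0,1.5],
  [0,0,1],
  [0,0,0],
  [0,0,0],
], grip=[0,0,0,0,0], turn=[0,0,0,0,0])

```text
time_s: 28.62
tcp_pos: [0.6161, -0.0454, 0.0292]
eef_rot: [[0.003, -1.0, -0.003], [-1.0, -0.003, 0.001], [-0.001, 0.003, -1.0]]
force: [0.4, 0.0, -1.6]
grip_width: 0.0659
grip_force: 67.5
```

Request:
move_arm([
  [0,-0.6,0],
  [0,0,0.8],
  [0,0,0.4],
  [0,0,0],
  [0,0,0],
], grip=[0,0,0,0,0], turn=[0,0,0,0,0])

```text
time_s: 29.03
tcp_pos: [0.6229, -0.0452, 0.0179]
eef_rot: [[0.003, -1.0, -0.001], [-1.0, -0.003, 0.001], [-0.001, 0.001, -1.0]]
force: [0.5, -0.2, -1.0]
grip_width: 0.0658
grip_force: 67.5
```

Request:
move_arm([
  [0,0,0.1],
  [0,0,0],
  [0,0,0],
], grip=[0,0,0], turn=[0,0,0])

```text
time_s: 29.28
tcp_pos: [0.6233, -0.0452, 0.0172]
eef_rot: [[0.003, -1.0, -0.0], [-1.0, -0.003, 0.001], [-0.001, 0.0, -1.0]]
force: [-0.0, 0.5, -1.0]
grip_width: 0.0659
grip_force: 67.5
```

Request:
move_arm([
  [0,0,0.2],
  [0,0,0.1],
  [0,0,0],
  [0,0,0],
  [0,0,0],
], grip=[0,0,0,60,100], turn=[0,0,0,0,0])

```text
time_s: 29.7
tcp_pos: [0.6232, -0.0452, 0.014]
eef_rot: [[0.003, -1.0, -0.001], [-1.0, -0.003, 0.001], [-0.001, 0.001, -1.0]]
force: [0.9, -0.3, 1.1]
grip_width: 0.0764
grip_force: 0.0
```

Request:
move_arm([
  [0,0,0],
  [0,0,-2],
  [0,0,-4],
  [0,0,-4],
  [0,0,0],
], grip=[100,100,100,100,100], turn=[0,0,0,0,0])

```text
time_s: 30.12
tcp_pos: [0.6266, -0.0455, 0.1218]
eef_rot: [[0.003, -1.0, 0.009], [-1.0, -0.003, 0.001], [-0.0, -0.009, -1.0]]
force: [2.2, -0.3, 0.2]
grip_width: 0.0857
grip_force: 0.0
```

Request:
move_arm([
  [3.5,0,0],
  [3.5,0,0],
  [3.5,-0.4,0],
  [3.5,-0.4,0],
  [3.5,-0.4,0],
], grip=[100,100,100,100,100], turn=[0,0,0,0,0])

```text
time_s: 30.53
tcp_pos: [0.6358, -0.2219, 0.114]
eef_rot: [[0.003, -1.0, -0.0], [-1.0, -0.003, 0.001], [-0.001, 0.0, -1.0]]
force: [0.3, -0.3, -0.6]
grip_width: 0.0855
grip_force: 0.0
```

Request:
move_arm([
  [3.5,-0.6,0],
  [3.4,-0.6,0],
  [0,0,0],
  [0,0,0],
  [0,0,0],
], grip=[100,100,100,100,100], turn=[0,0,0,0,0])

```text
time_s: 30.95
tcp_pos: [0.6479, -0.289, 0.1134]
eef_rot: [[0.003, -1.0, -0.001], [-1.0, -0.003, 0.002], [-0.002, 0.001, -1.0]]
force: [0.2, -0.5, 0.7]
grip_width: 0.0856
grip_force: 0.0
```

```bash
python3 look.py
python3 - <<'E'
from h import *
t=np.load('t.npy',allow_pickle=True).item();c=np.load('c.npy',allow_pickle=True).item()
print('stack top z.027',[b for b in blobs(t,(0,80,80),(9,255,255),.027) if 300<b[0]<340])
o=np.zeros((420,800,3),np.uint8);o[:,:400]=c['img'][:,80:480,::-1];o[:300,400:]=cv2.resize(t['img'][130:280,220:420,::-1],(400,300));cv2.imwrite('pics/g6.png',o)
E
```

```text
[ 0.64794841 -0.28900779  0.11343672] 0.6804630278862305
wrist discs (z .014)
[279.1, 207.9, 648.4, -289.5, 60.1, 62.4, 177.5]
top discs (z .01)
[441.1, 284.4, 333.7, -436.6, 53.5, 95.6, 41.1]
[260.8, 250.2, 429.0, 140.3, 35.0, 38.5, 75.9]
[319.6, 191.0, 627.6, -45.7, 64.5, 65.4, 52.7]
[216.6, 182.9, 646.5, 292.4, 43.5, 45.3, 97.0]
stack top z.027 [[319.6, 191.0, 624.5, -44.9, 63.8, 64.8, 52.7]]
```

View pics/g6.png

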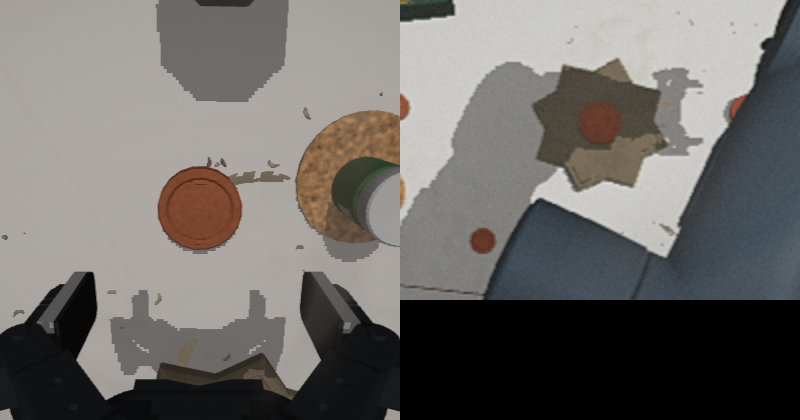

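Disc 69 sits centred on the plate at (600,123) in the right panel. Disc 62 is directly under the tool at (200,208).

Request:
move_arm([
  [0,0,3],
  [0,0,4],
  [0,0,2],
  [0,0,0],
  [0,0,1.4],
], grip=[100,100,100,100,100], turn=[0,0,0,0,0])

```text
time_s: 31.47
tcp_pos: [0.649, -0.2884, 0.0121]
eef_rot: [[0.004, -1.0, 0.001], [-1.0, -0.004, 0.0], [-0.0, -0.001, -1.0]]
force: [1.4, -0.4, 0.4]
grip_width: 0.0852
grip_force: 0.0
```

Request:
move_arm([
  [0,0,0.7],
  [0,0,0],
  [0,0,0],
], grip=[100,100,100], turn=[0,0,0])

```text
time_s: 31.72
tcp_pos: [0.6484, -0.2888, 0.0039]
eef_rot: [[0.004, -1.0, 0.0], [-1.0, -0.004, 0.001], [-0.001, -0.0, -1.0]]
force: [-0.2, 1.2, -0.8]
grip_width: 0.0851
grip_force: 0.0
```

Request:
move_arm([
  [0,0,0.3],
  [0,0,0],
  [0,0,0],
  [0,0,0],
  [0,0,0],
], grip=[100,100,0,0,0], turn=[0,0,0,0,0])

```text
time_s: 32.13
tcp_pos: [0.6483, -0.2893, 0.0008]
eef_rot: [[0.003, -1.0, 0.0], [-1.0, -0.003, 0.001], [-0.001, -0.0, -1.0]]
force: [-1.8, 1.2, 7.5]
grip_width: 0.0595
grip_force: 63.1
```

Request:
move_arm([
  [0,0,0],
  [0,0,0],
  [0,0,0],
  [0,0,0],
], grip=[0,0,0,0], turn=[0,0,0,0])

```text
time_s: 32.47
tcp_pos: [0.6483, -0.2893, 0.0007]
eef_rot: [[0.003, -1.0, 0.0], [-1.0, -0.003, 0.001], [-0.001, -0.0, -1.0]]
force: [-2.1, 1.0, 8.9]
grip_width: 0.0593
grip_force: 63.1
```

Request:
move_arm([
  [0,0,-1],
  [0,0,-3],
  [0,0,-3.5],
  [0,0,0],
  [0,0,0],
], grip=[0,0,0,0,0], turn=[0,0,0,0,0])

```text
time_s: 32.88
tcp_pos: [0.6495, -0.2899, 0.0778]
eef_rot: [[0.003, -1.0, 0.004], [-1.0, -0.003, -0.001], [0.001, -0.004, -1.0]]
force: [-0.6, 0.1, -1.7]
grip_width: 0.0588
grip_force: 64.9
```

Request:
move_arm([
  [-3.4,0.4,0],
  [-3.5,0.4,0],
  [-3.5,0.4,0],
  [-3.5,0.4,0],
  [-3.5,0.4,0],
], grip=[0,0,0,0,0], turn=[0,0,0,0,0])

```text
time_s: 33.3
tcp_pos: [0.6264, -0.1136, 0.0742]
eef_rot: [[0.003, -1.0, -0.002], [-1.0, -0.003, 0.001], [-0.002, 0.002, -1.0]]
force: [-0.2, 0.4, 0.0]
grip_width: 0.0594
grip_force: 64.9
```

Request:
move_arm([
  [-3.5,0.3,0],
  [-3.4,0.2,0],
  [0,0,2],
  [0,0,1.2],
  [0,0,0],
], grip=[0,0,0,0,0], turn=[0,0,0,0,0])

```text
time_s: 33.72
tcp_pos: [0.6201, -0.0453, 0.04]
eef_rot: [[0.004, -1.0, -0.005], [-1.0, -0.004, 0.002], [-0.002, 0.005, -1.0]]
force: [-0.3, 0.9, -1.3]
grip_width: 0.0591
grip_force: 64.9
```

Request:
move_arm([
  [0,0,0],
  [0,0,0],
], grip=[0,0], turn=[0,0])

```text
time_s: 33.88
tcp_pos: [0.6223, -0.0466, 0.0434]
eef_rot: [[0.003, -1.0, -0.0], [-1.0, -0.003, 0.001], [-0.001, 0.0, -1.0]]
force: [0.3, 0.3, -0.7]
grip_width: 0.0595
grip_force: 64.9
```

Request:
move_arm([
  [-0.1,-0.1,0.7],
  [0,0,0.5],
  [0,0,0.2],
  [0,0,0],
  [0,0,0],
], grip=[0,0,0,0,0], turn=[0,0,0,0,0])

```text
time_s: 34.3
tcp_pos: [0.6231, -0.0453, 0.0289]
eef_rot: [[0.003, -1.0, -0.001], [-1.0, -0.003, 0.001], [-0.001, 0.001, -1.0]]
force: [-0.5, 0.5, -0.9]
grip_width: 0.059
grip_force: 64.9
```

Request:
move_arm([
  [0,0,0],
  [0,0,0],
], grip=[0,0], turn=[0,0])

```text
time_s: 34.47
tcp_pos: [0.6234, -0.0452, 0.0293]
eef_rot: [[0.003, -1.0, -0.0], [-1.0, -0.003, 0.001], [-0.001, 0.0, -1.0]]
force: [0.2, -0.3, -0.9]
grip_width: 0.0593
grip_force: 64.9
```

Request:
move_arm([
  [0,0,0.15],
  [0,0,0],
  [0,0,0],
  [0,0,0],
  [0,0,0],
], grip=[0,0,60,100,100], turn=[0,0,0,0,0])

```text
time_s: 34.88
tcp_pos: [0.6233, -0.0452, 0.0277]
eef_rot: [[0.003, -1.0, -0.0], [-1.0, -0.003, 0.001], [-0.001, 0.0, -1.0]]
force: [-0.3, -0.1, 0.4]
grip_width: 0.081
grip_force: 0.0
```

Request:
move_arm([
  [0,0,0],
  [0,0,-2],
  [0,0,-4],
  [0,0,-4],
  [0,0,0],
], grip=[100,100,100,100,100], turn=[0,0,0,0,0])

```text
time_s: 35.3
tcp_pos: [0.6265, -0.0455, 0.1354]
eef_rot: [[0.003, -1.0, 0.009], [-1.0, -0.003, 0.0], [-0.0, -0.009, -1.0]]
force: [1.5, 0.5, 1.8]
grip_width: 0.0856
grip_force: 0.0
```

Request:
move_arm([
  [-1.3,3.9,0],
  [-1.3,3.9,0],
  [-1.3,3.9,0],
  [-1.3,3.9,0],
  [-1.2,3.9,0],
], grip=[100,100,100,100,100], turn=[0,0,0,0,0])

```text
time_s: 35.72
tcp_pos: [0.4262, 0.0185, 0.1275]
eef_rot: [[0.003, -1.0, -0.0], [-1.0, -0.003, 0.001], [-0.001, 0.0, -1.0]]
force: [1.1, -0.1, 0.6]
grip_width: 0.0852
grip_force: 0.0
```

Request:
move_arm([
  [0,0.4,0],
  [0,0,0],
  [0,0,0],
], grip=[100,100,100], turn=[0,0,0])

```text
time_s: 35.97
tcp_pos: [0.4249, 0.0181, 0.1283]
eef_rot: [[0.003, -1.0, 0.001], [-1.0, -0.003, 0.001], [-0.001, -0.001, -1.0]]
force: [0.3, 0.1, -0.6]
grip_width: 0.085
grip_force: 0.0
```

```bash
python3 look.py
python3 - <<'E'
from h import *
t=np.load('t.npy',allow_pickle=True).item()
print('stack top z.041',[b for b in blobs(t,(0,80,80),(9,255,255),.041) if 300<b[0]<340])
E
```

```text
[0.42494316 0.01806711 0.1283226 ] -0.5718056961297133
wrist discs (z .014)
[274.1, 335.1, 429.7, 136.7, 39.3, 46.9, 179.4]
[280.5, 204.6, 424.8, 19.0, 53.1, 55.5, 178.8]
[16.8, 123.2, 614.8, -42.7, 28.6, 69.1, 164.3]
top discs (z .01)
[441.3, 284.2, 333.8, -437.3, 52.0, 93.3, 42.4]
[320.4, 190.9, 628.1, -47.0, 61.8, 65.3, 123.4]
[216.5, 182.9, 646.2, 292.6, 42.9, 45.2, 101.5]
stack top z.041 [[320.4, 190.9, 622.5, -45.6, 60.7, 64.0, 123.4]]
```

Request:
move_arm([
  [-0.1,0,3],
  [0,0,4],
  [0,0,3],
  [0,0,1.5],
  [0,0,0],
], grip=[100,100,100,100,100], turn=[0,0,0,0,0])

```text
time_s: 36.48
tcp_pos: [0.4226, 0.0188, 0.0096]
eef_rot: [[0.003, -1.0, -0.006], [-1.0, -0.003, 0.001], [-0.001, 0.006, -1.0]]
force: [-2.2, -0.6, 0.0]
grip_width: 0.0853
grip_force: 0.0
```

Request:
move_arm([
  [0,0,0.8],
  [0,0,0],
  [0,0,0],
], grip=[100,100,100], turn=[0,0,0])

```text
time_s: 36.73
tcp_pos: [0.425, 0.0192, 0.0054]
eef_rot: [[0.003, -1.0, 0.001], [-1.0, -0.003, 0.001], [-0.001, -0.001, -1.0]]
force: [0.3, 0.6, 0.9]
grip_width: 0.0856
grip_force: 0.0
```

Request:
move_arm([
  [0,0,0.3],
  [0,0,0],
  [0,0,0],
  [0,0,0],
  [0,0,0],
], grip=[100,100,0,0,0], turn=[0,0,0,0,0])

```text
time_s: 37.15
tcp_pos: [0.4244, 0.0192, 0.0022]
eef_rot: [[0.003, -1.0, 0.0], [-1.0, -0.003, 0.001], [-0.001, -0.0, -1.0]]
force: [-15.4, -0.1, 45.0]
grip_width: 0.0525
grip_force: 55.5
```

Request:
move_arm([
  [0,0,0],
  [0,0,0],
  [0,0,0],
  [0,0,0],
], grip=[0,0,0,0], turn=[0,0,0,0])

```text
time_s: 37.48
tcp_pos: [0.4243, 0.0192, 0.0025]
eef_rot: [[0.003, -1.0, 0.0], [-1.0, -0.003, 0.001], [-0.001, -0.0, -1.0]]
force: [-5.7, -1.0, 18.9]
grip_width: 0.0526
grip_force: 58.9
```

Request:
move_arm([
  [0,0,-1],
  [0,0,-3.5],
  [0,0,-4],
  [0,0,0],
  [0,0,0],
], grip=[0,0,0,0,0], turn=[0,0,0,0,0])

```text
time_s: 37.9
tcp_pos: [0.4256, 0.0192, 0.0887]
eef_rot: [[0.003, -1.0, 0.004], [-1.0, -0.003, 0.001], [-0.001, -0.004, -1.0]]
force: [-0.2, 0.2, -1.0]
grip_width: 0.052
grip_force: 63.3
```

Request:
move_arm([
  [1.3,-3.8,0],
  [1.3,-3.8,0],
  [1.3,-3.8,0],
  [1.3,-3.8,0],
  [1.2,-3.8,0],
], grip=[0,0,0,0,0], turn=[0,0,0,0,0])

```text
time_s: 38.32
tcp_pos: [0.6152, -0.0451, 0.0851]
eef_rot: [[0.003, -1.0, -0.002], [-1.0, -0.003, 0.001], [-0.001, 0.002, -1.0]]
force: [1.8, 0.6, -0.1]
grip_width: 0.0521
grip_force: 63.3
```

Request:
move_arm([
  [0,-0.8,0],
  [0,0,1],
  [0,0,0],
  [0,0,0],
], grip=[0,0,0,0], turn=[0,0,0,0])

```text
time_s: 38.65
tcp_pos: [0.6203, -0.0439, 0.0749]
eef_rot: [[0.003, -1.0, -0.004], [-1.0, -0.003, 0.001], [-0.001, 0.004, -1.0]]
force: [0.7, -0.5, -1.1]
grip_width: 0.0523
grip_force: 63.3
```

Request:
move_arm([
  [0.1,-0.15,1.2],
  [0,0,1.2],
  [0,0,0.5],
  [0,0,0],
  [0,0,0],
], grip=[0,0,0,0,0], turn=[0,0,0,0,0])

```text
time_s: 39.07
tcp_pos: [0.6232, -0.0451, 0.0476]
eef_rot: [[0.003, -1.0, -0.001], [-1.0, -0.003, 0.001], [-0.001, 0.001, -1.0]]
force: [0.8, 0.2, -0.8]
grip_width: 0.0521
grip_force: 63.3
```

Request:
move_arm([
  [0,0,0],
  [0,0,0],
], grip=[0,0], turn=[0,0])

```text
time_s: 39.23
tcp_pos: [0.6241, -0.0452, 0.0482]
eef_rot: [[0.003, -1.0, 0.001], [-1.0, -0.003, 0.001], [-0.001, -0.001, -1.0]]
force: [-0.4, 0.3, -0.7]
grip_width: 0.0522
grip_force: 63.3
```

Request:
move_arm([
  [0,0.05,0.3],
  [0,0,0.15],
  [0,0,0],
  [0,0,0],
  [0,0,0],
], grip=[0,0,0,60,100], turn=[0,0,0,0,0])

```text
time_s: 39.65
tcp_pos: [0.6233, -0.0452, 0.0431]
eef_rot: [[0.003, -1.0, -0.0], [-1.0, -0.003, 0.001], [-0.001, 0.0, -1.0]]
force: [-0.0, 0.1, 0.1]
grip_width: 0.0628
grip_force: 0.0
```

Request:
move_arm([
  [0,0,0],
  [0,0,-2],
  [0,0,-4],
  [0,0,-3],
  [0,0,0],
], grip=[100,100,100,100,100], turn=[0,0,0,0,0])

```text
time_s: 40.07
tcp_pos: [0.626, -0.0455, 0.1393]
eef_rot: [[0.003, -1.0, 0.007], [-1.0, -0.003, 0.001], [-0.001, -0.007, -1.0]]
force: [1.6, -0.2, 1.0]
grip_width: 0.0851
grip_force: 0.0
```

Request:
move_arm([
  [-3.4,0,0],
  [-3.4,0,0],
  [-3.4,0,0],
  [-3.4,-0.3,0],
  [-3.4,-0.4,0],
], grip=[100,100,100,100,100], turn=[0,0,0,0,0])

```text
time_s: 40.48
tcp_pos: [0.6295, 0.1262, 0.1333]
eef_rot: [[0.003, -1.0, -0.0], [-1.0, -0.003, 0.001], [-0.001, 0.0, -1.0]]
force: [0.1, -0.2, -0.4]
grip_width: 0.0859
grip_force: 0.0
```

Request:
move_arm([
  [-3.4,-0.4,0],
  [-3.4,-0.4,0],
  [-3.4,-0.4,0],
  [-3.4,-0.4,0],
  [-3.2,0,0],
], grip=[100,100,100,100,100], turn=[0,0,0,0,0])

```text
time_s: 40.9
tcp_pos: [0.6453, 0.2947, 0.133]
eef_rot: [[0.003, -1.0, -0.001], [-1.0, -0.003, 0.001], [-0.001, 0.0, -1.0]]
force: [0.4, -0.4, 0.7]
grip_width: 0.0854
grip_force: 0.0
```

Request:
move_arm([
  [0,0,0],
  [0,0,0],
  [0,0,0],
], grip=[100,100,100], turn=[0,0,0])

```text
time_s: 41.15
tcp_pos: [0.6451, 0.2925, 0.1331]
eef_rot: [[0.003, -1.0, -0.001], [-1.0, -0.003, 0.001], [-0.001, 0.001, -1.0]]
force: [-0.6, -0.7, -0.4]
grip_width: 0.0851
grip_force: 0.0
```

```bash
python3 look.py
python3 - <<'E'
from h import *
t=np.load('t.npy',allow_pickle=True).item();c=np.load('c.npy',allow_pickle=True).item()
print('stack top z.055',[b for b in blobs(t,(0,80,80),(9,255,255),.055) if 300<b[0]<340])
o=np.zeros((420,800,3),np.uint8);o[:,:400]=c['img'][:,80:480,::-1];o[:300,400:]=cv2.resize(t['img'][130:280,240:440,::-1],(400,300));cv2.imwrite('pics/g7.png',o)
E
```

```text
[0.64512436 0.29253785 0.13307362] -0.3501296539464427
wrist discs (z .014)
[277.9, 199.9, 646.6, 291.0, 46.2, 48.6, 177.5]
top discs (z .01)
[441.2, 284.2, 334.0, -437.2, 52.3, 93.2, 41.6]
[262.8, 249.0, 433.5, 133.6, 19.1, 39.2, 112.9]
[319.8, 191.0, 627.4, -47.0, 61.6, 67.0, 97.4]
stack top z.055 [[319.8, 191.0, 619.4, -45.0, 59.9, 65.2, 97.4]]
```

View pics/g7.png

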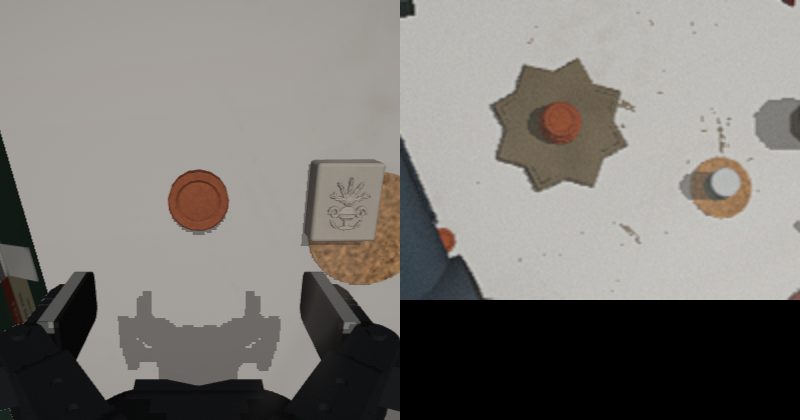

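The wrist panel shows disc 48 at (198,200). The mould has been knocked off its mat's centre, to (345,202) with the mat at about (361,230), so I'll fix that afterwards. The stack looks neat.

Request:
move_arm([
  [0.1,-0.1,3],
  [0,0,4],
  [0,0,3],
  [0,0,1.5],
  [0,0,0],
], grip=[100,100,100,100,100], turn=[0,0,0,0,0])

```text
time_s: 41.67
tcp_pos: [0.644, 0.2896, 0.0145]
eef_rot: [[0.002, -1.0, -0.006], [-1.0, -0.002, -0.001], [0.001, 0.006, -1.0]]
force: [0.5, -0.6, -0.7]
grip_width: 0.0852
grip_force: 0.0
```

Request:
move_arm([
  [0,0,0.9],
  [0,0,0],
  [0,0,0],
], grip=[100,100,100], turn=[0,0,0])

```text
time_s: 41.92
tcp_pos: [0.6469, 0.2919, 0.0107]
eef_rot: [[0.003, -1.0, 0.001], [-1.0, -0.003, 0.002], [-0.002, -0.001, -1.0]]
force: [-0.4, -0.0, 0.0]
grip_width: 0.0853
grip_force: 0.0
```

Run:
```python
from h import *
c=np.load('c.npy',allow_pickle=True).item()
P=lambda L,z:np.round([w(c,u+80,v,z)[:2]*1000 for u,v in L],1)
# mould top corners in the crop
for z in (.02,.023): 
    Q=P([(311,160),(384,162),(376,240),(306,240)],z);print(Q.tolist(),Q.mean(0),np.degrees(np.arctan2(*(Q[1]-Q[2])[::-1])),np.degrees(np.arctan2(*(Q[0]-Q[3])[::-1])))
print('mat bottom edge',P([(361,285)],.003),status.sense()['tcp_pos'])
```

```text
[[563.7, 257.9], [509.9, 259.1], [506.3, 320.7], [561.4, 321.0]] [535.325 289.675] -86.65534968173417 -87.9124884643883
[[564.7, 257.4], [511.5, 258.6], [507.9, 319.5], [562.4, 319.8]] [536.625 288.825] -86.61699420866937 -87.88909193460087
mat bottom edge [[503.6 369.8]] [0.64688108 0.29185113 0.010672  ]
```

Request:
move_arm([
  [0,0,0.65],
  [0,0,0],
  [0,0,0],
  [0,0,0],
  [0,0,0],
], grip=[100,100,0,0,0], turn=[0,0,0,0,0])

```text
time_s: 42.33
tcp_pos: [0.6463, 0.292, 0.0032]
eef_rot: [[0.003, -1.0, -0.0], [-1.0, -0.003, 0.001], [-0.001, 0.0, -1.0]]
force: [0.1, 0.4, 0.2]
grip_width: 0.0516
grip_force: 0.0
```

Request:
move_arm([
  [0,0,0],
  [0,0,0],
  [0,0,0],
  [0,0,0],
  [0,0,0],
], grip=[0,0,0,0,0], turn=[0,0,0,0,0])

```text
time_s: 42.75
tcp_pos: [0.6465, 0.2921, 0.0038]
eef_rot: [[0.003, -1.0, 0.001], [-1.0, -0.003, 0.002], [-0.002, -0.001, -1.0]]
force: [-1.1, -1.4, 6.7]
grip_width: 0.0453
grip_force: 60.7
```

Request:
move_arm([
  [0,0,-1],
  [0,0,-3.5],
  [0,0,-4],
  [0,0,-1.5],
  [0,0,0],
], grip=[0,0,0,0,0], turn=[0,0,0,0,0])

```text
time_s: 43.17
tcp_pos: [0.6484, 0.2928, 0.1089]
eef_rot: [[0.003, -1.0, 0.006], [-1.0, -0.003, 0.004], [-0.004, -0.006, -1.0]]
force: [-0.1, 0.3, -0.8]
grip_width: 0.0451
grip_force: 61.4
```

Request:
move_arm([
  [3.4,0.2,0],
  [3.4,0.3,0],
  [3.4,0.3,0],
  [3.4,0.3,0],
  [3.4,0.3,0],
], grip=[0,0,0,0,0], turn=[0,0,0,0,0])

```text
time_s: 43.58
tcp_pos: [0.6321, 0.1203, 0.1027]
eef_rot: [[0.003, -1.0, -0.001], [-1.0, -0.003, 0.001], [-0.001, 0.001, -1.0]]
force: [0.7, -1.4, -0.2]
grip_width: 0.0448
grip_force: 61.5
```

Request:
move_arm([
  [3.4,0.3,0],
  [3.4,0.2,0],
  [3.4,0.2,0],
  [3.4,0.2,0],
  [3,0,0],
], grip=[0,0,0,0,0], turn=[0,0,0,0,0])

```text
time_s: 44.0
tcp_pos: [0.6235, -0.0463, 0.1027]
eef_rot: [[0.003, -1.0, -0.001], [-1.0, -0.003, 0.001], [-0.001, 0.001, -1.0]]
force: [1.3, -0.0, -0.5]
grip_width: 0.045
grip_force: 61.5
```

Request:
move_arm([
  [0,0,0],
  [0,0,0],
  [0,0,0],
], grip=[0,0,0], turn=[0,0,0])

```text
time_s: 44.25
tcp_pos: [0.6241, -0.044, 0.1025]
eef_rot: [[0.003, -1.0, -0.001], [-1.0, -0.003, 0.001], [-0.001, 0.001, -1.0]]
force: [-0.5, 1.0, -0.5]
grip_width: 0.0451
grip_force: 61.5
```

Request:
move_arm([
  [0.1,0.05,1.5],
  [0,0,1.5],
  [0,0,0.8],
  [0,0,0.3],
  [0,0,0],
], grip=[0,0,0,0,0], turn=[0,0,0,0,0])

```text
time_s: 44.67
tcp_pos: [0.6234, -0.0444, 0.061]
eef_rot: [[0.004, -1.0, -0.002], [-1.0, -0.004, 0.001], [-0.001, 0.002, -1.0]]
force: [0.6, 0.4, -0.3]
grip_width: 0.0448
grip_force: 61.5
```

Request:
move_arm([
  [0,0,0],
  [0,0,0],
], grip=[0,0], turn=[0,0])

```text
time_s: 44.83
tcp_pos: [0.6242, -0.045, 0.0624]
eef_rot: [[0.003, -1.0, 0.001], [-1.0, -0.003, 0.001], [-0.001, -0.001, -1.0]]
force: [-0.3, 0.1, -0.3]
grip_width: 0.0451
grip_force: 61.5
```

Request:
move_arm([
  [0,0.05,0.2],
  [0,0,0.15],
  [0,0,0],
  [0,0,0],
  [0,0,0],
], grip=[0,0,0,60,100], turn=[0,0,0,0,0])

```text
time_s: 45.25
tcp_pos: [0.6233, -0.0453, 0.0581]
eef_rot: [[0.003, -1.0, -0.0], [-1.0, -0.003, 0.001], [-0.001, 0.0, -1.0]]
force: [-0.1, 0.1, 0.5]
grip_width: 0.062
grip_force: 0.0
```

Request:
move_arm([
  [0,0,0],
  [0,0,-2],
  [0,0,-4],
  [0,0,-1.5],
  [0,0,0],
], grip=[100,100,100,100,100], turn=[0,0,0,0,0])

```text
time_s: 45.67
tcp_pos: [0.6254, -0.0455, 0.1374]
eef_rot: [[0.003, -1.0, 0.006], [-1.0, -0.003, 0.001], [-0.001, -0.006, -1.0]]
force: [-0.1, 0.1, 0.9]
grip_width: 0.0851
grip_force: 0.0
```

Request:
move_arm([
  [-2.6,2.8,0],
  [-2.6,2.8,0],
  [-2.6,2.8,0],
  [-2.6,2.8,0],
  [-2.6,2.8,0],
], grip=[100,100,100,100,100], turn=[0,0,0,0,0])

```text
time_s: 46.08
tcp_pos: [0.481, 0.0849, 0.1326]
eef_rot: [[0.003, -1.0, -0.001], [-1.0, -0.003, 0.001], [-0.001, 0.001, -1.0]]
force: [0.1, 0.9, 0.6]
grip_width: 0.0847
grip_force: 0.0
```

Request:
move_arm([
  [-2.6,2.8,0],
  [-2.6,2.8,0],
  [0,0,0],
  [0,0,0],
  [0,0,0],
], grip=[100,100,100,100,100], turn=[0,0,0,0,0])

```text
time_s: 46.5
tcp_pos: [0.4268, 0.1361, 0.1332]
eef_rot: [[0.004, -1.0, -0.0], [-1.0, -0.004, 0.001], [-0.001, 0.0, -1.0]]
force: [-0.3, 0.5, -0.3]
grip_width: 0.0853
grip_force: 0.0
```

```bash
python3 look.py
python3 - <<'E'
from h import *
t=np.load('t.npy',allow_pickle=True).item()
print('stack top z.069',[b for b in blobs(t,(0,80,80),(9,255,255),.069) if 300<b[0]<340])
E
```

```text
[0.42684749 0.13606038 0.13323721] -0.337967895433374
wrist discs (z .014)
[276.3, 205.8, 429.9, 139.1, 39.2, 41.8, 177.0]
top discs (z .01)
[441.2, 284.2, 333.9, -437.1, 52.3, 94.1, 41.9]
[320.8, 191.7, 629.3, -51.4, 52.5, 64.5, 106.4]
stack top z.069 [[320.8, 191.7, 618.6, -48.6, 50.6, 62.1, 106.4]]
```

Request:
move_arm([
  [-0.3,-0.3,3],
  [0,0,4],
  [0,0,3],
  [0,0,1.5],
  [0,0,0],
], grip=[100,100,100,100,100], turn=[0,0,0,0,0])

```text
time_s: 47.02
tcp_pos: [0.4279, 0.1377, 0.0151]
eef_rot: [[0.002, -1.0, -0.006], [-1.0, -0.002, -0.001], [0.001, 0.006, -1.0]]
force: [-1.5, -0.5, 0.0]
grip_width: 0.0851
grip_force: 0.0
```

Request:
move_arm([
  [0,0,0.9],
  [0,0,0],
  [0,0,0],
], grip=[100,100,100], turn=[0,0,0])

```text
time_s: 47.27
tcp_pos: [0.4304, 0.1392, 0.01]
eef_rot: [[0.003, -1.0, 0.0], [-1.0, -0.003, 0.001], [-0.001, -0.0, -1.0]]
force: [-0.8, 0.4, 0.2]
grip_width: 0.0854
grip_force: 0.0
```

Request:
move_arm([
  [0,0,0.55],
  [0,0,0],
  [0,0,0],
  [0,0,0],
  [0,0,0],
], grip=[100,100,0,0,0], turn=[0,0,0,0,0])

```text
time_s: 47.68
tcp_pos: [0.4298, 0.1393, 0.0041]
eef_rot: [[0.003, -1.0, -0.0], [-1.0, -0.003, 0.001], [-0.001, 0.0, -1.0]]
force: [-0.5, -0.3, 0.5]
grip_width: 0.0518
grip_force: 0.0
```

Request:
move_arm([
  [0,0,0],
  [0,0,0],
  [0,0,0],
  [0,0,0],
  [0,0,0],
], grip=[0,0,0,0,0], turn=[0,0,0,0,0])

```text
time_s: 48.1
tcp_pos: [0.4298, 0.1393, 0.0045]
eef_rot: [[0.003, -1.0, 0.0], [-1.0, -0.003, 0.001], [-0.001, -0.0, -1.0]]
force: [-4.8, -0.6, 14.2]
grip_width: 0.0383
grip_force: 58.4
```

Request:
move_arm([
  [0,0,-1],
  [0,0,-3.5],
  [0,0,-4],
  [0,0,-3],
  [0,0,0],
], grip=[0,0,0,0,0], turn=[0,0,0,0,0])

```text
time_s: 48.52
tcp_pos: [0.4324, 0.14, 0.1244]
eef_rot: [[0.003, -1.0, 0.007], [-1.0, -0.003, 0.004], [-0.004, -0.007, -1.0]]
force: [1.4, 0.5, 0.6]
grip_width: 0.0382
grip_force: 60.4
```

Request:
move_arm([
  [2.6,-2.7,0],
  [2.6,-2.7,0],
  [2.6,-2.7,0],
  [2.6,-2.7,0],
  [2.6,-2.7,0],
], grip=[0,0,0,0,0], turn=[0,0,0,0,0])

```text
time_s: 48.93
tcp_pos: [0.5661, 0.008, 0.1184]
eef_rot: [[0.003, -1.0, -0.001], [-1.0, -0.003, 0.001], [-0.001, 0.001, -1.0]]
force: [0.3, 0.2, 0.5]
grip_width: 0.0382
grip_force: 60.4
```

Request:
move_arm([
  [2.6,-2.7,0],
  [2.6,-2.7,0],
  [0,0,0],
  [0,0,0],
  [0,0,0],
], grip=[0,0,0,0,0], turn=[0,0,0,0,0])

```text
time_s: 49.35
tcp_pos: [0.6187, -0.0422, 0.118]
eef_rot: [[0.003, -1.0, -0.002], [-1.0, -0.003, 0.001], [-0.001, 0.002, -1.0]]
force: [-0.0, 0.3, -0.9]
grip_width: 0.0379
grip_force: 60.5
```

Request:
move_arm([
  [0.3,-0.45,0],
  [0,0,1.7],
  [0,0,1.5],
  [0,0,0.8],
  [0,0,0],
], grip=[0,0,0,0,0], turn=[0,0,0,0,0])

```text
time_s: 49.77
tcp_pos: [0.6224, -0.0446, 0.0771]
eef_rot: [[0.004, -1.0, -0.003], [-1.0, -0.004, 0.001], [-0.001, 0.003, -1.0]]
force: [-0.9, 0.7, 0.1]
grip_width: 0.0379
grip_force: 60.5
```

Request:
move_arm([
  [0,0,0],
  [0,0,0],
  [0,0,0],
], grip=[0,0,0], turn=[0,0,0])

```text
time_s: 50.02
tcp_pos: [0.6243, -0.0451, 0.0796]
eef_rot: [[0.003, -1.0, 0.001], [-1.0, -0.003, 0.001], [-0.001, -0.001, -1.0]]
force: [-0.1, 0.5, 0.3]
grip_width: 0.038
grip_force: 60.5
```

Request:
move_arm([
  [0,0.05,0.4],
  [0,0,0.2],
  [0,0,0],
  [0,0,0],
  [0,0,0],
], grip=[0,0,0,60,100], turn=[0,0,0,0,0])

```text
time_s: 50.43
tcp_pos: [0.6232, -0.0453, 0.0725]
eef_rot: [[0.003, -1.0, -0.0], [-1.0, -0.003, 0.001], [-0.001, 0.0, -1.0]]
force: [-0.2, 0.8, 0.4]
grip_width: 0.0612
grip_force: 0.0
```

Request:
move_arm([
  [0,0,0],
  [0,0,-2],
  [0,0,-4],
  [0,0,-4],
  [0,0,0],
], grip=[100,100,100,100,100], turn=[0,0,0,0,0])

```text
time_s: 50.85
tcp_pos: [0.626, -0.0456, 0.1802]
eef_rot: [[0.003, -1.0, 0.009], [-1.0, -0.003, 0.001], [-0.0, -0.009, -1.0]]
force: [1.9, -0.2, 0.6]
grip_width: 0.0853
grip_force: 0.0
```

Request:
move_arm([
  [-3.7,1,0],
  [-3.7,1,0],
  [-3.7,1,0],
  [-3.7,1,0],
  [-3.7,1,0],
], grip=[100,100,100,100,100], turn=[0,0,0,0,0])

```text
time_s: 51.27
tcp_pos: [0.572, 0.141, 0.1728]
eef_rot: [[0.003, -1.0, -0.0], [-1.0, -0.003, 0.001], [-0.001, 0.0, -1.0]]
force: [1.6, -0.1, 0.8]
grip_width: 0.0854
grip_force: 0.0
```

Request:
move_arm([
  [-3.7,1,0],
  [-3.7,1,0],
  [-3.7,0.9,0],
  [-3.7,0.9,0],
  [0,0,0],
], grip=[100,100,100,100,100], turn=[0,0,0,0,0])

```text
time_s: 51.68
tcp_pos: [0.5323, 0.2931, 0.1727]
eef_rot: [[0.008, -1.0, -0.001], [-1.0, -0.008, 0.003], [-0.003, 0.001, -1.0]]
force: [1.1, 0.9, 0.9]
grip_width: 0.0851
grip_force: 0.0
```

Request:
move_arm([
  [0,0,0],
  [0,0,0],
], grip=[100,100], turn=[0,0])

```text
time_s: 51.85
tcp_pos: [0.5342, 0.2872, 0.1728]
eef_rot: [[0.004, -1.0, -0.001], [-1.0, -0.004, 0.001], [-0.001, 0.001, -1.0]]
force: [-0.8, -0.2, -0.3]
grip_width: 0.0853
grip_force: 0.0
```

```bash
python3 look.py
python3 - <<'E'
from h import *
t=np.load('t.npy',allow_pickle=True).item();c=np.load('c.npy',allow_pickle=True).item();s=vision.read_camera('side')
o=np.zeros((420,800,3),np.uint8);o[:,:400]=c['img'][:,80:480,::-1];o[:210,400:]=cv2.resize(t['img'][130:235,240:440,::-1],(400,210));u,v=map(int,px(s,[.623,-.045,.05]));print(u,v)
o[210:,400:]=cv2.resize(s['img'][v-35:v+35,u-67:u+67,::-1],(400,210));cv2.imwrite('pics/g8.png',o)
E
```

```text
[0.53419797 0.28719121 0.17275605] -0.3401359498709281
wrist discs (z .014)
top discs (z .01)
[441.2, 284.1, 333.8, -437.2, 51.7, 94.1, 41.5]
[319.0, 190.9, 628.5, -48.4, 59.0, 66.5, 112.8]
305 226
```

View pics/g8.png

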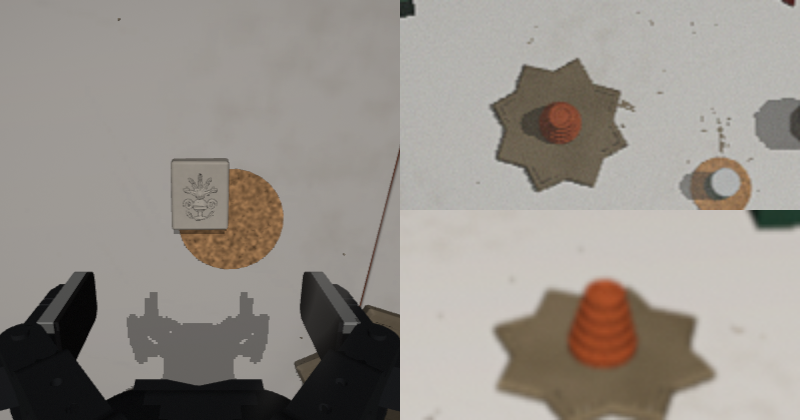

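The five-disc stack is neat and centred. The mould now lies off-centre at (200,195), with the mat at (231,219).

Run:
```python
from h import *
c=np.load('c.npy',allow_pickle=True).item()
Q=np.array([w(c,u+80,v,.023)[:2]*1000 for u,v in [(171.5,158.5),(229,159),(228,230),(172,229)]]);print(Q.round(1).tolist(),Q.mean(0),np.degrees(np.arctan2(*(Q[1]-Q[2])[::-1])),np.degrees(np.arctan2(*(Q[0]-Q[3])[::-1])))
print(blobs(c,(10,90,60),(22,255,255),.003,1500,True))
```

```text
[[558.0, 257.5], [509.8, 257.7], [508.8, 321.1], [558.7, 320.4]] [533.8353432  289.15413483] -89.05345006325496 -90.6064943357233
[[315.1, 223.6, 504.9, 319.3, 98.1, 99.1, 162.0]]
```

Request:
move_arm([
  [-0.2,0,3],
  [0,0,4],
  [0,0,4],
  [0,0,3.5],
  [0,0,1],
], grip=[100,100,100,100,100], turn=[0,0,0,0,0])

```text
time_s: 52.42
tcp_pos: [0.5317, 0.287, 0.013]
eef_rot: [[0.002, -1.0, -0.006], [-1.0, -0.002, -0.002], [0.002, 0.006, -1.0]]
force: [-1.0, -0.4, -1.2]
grip_width: 0.0857
grip_force: 0.0
```

Request:
move_arm([
  [0,0,0],
  [0,0,0.6],
  [0,0,0],
  [0,0,0],
], grip=[100,100,100,100], turn=[0,0,0,0])

```text
time_s: 52.75
tcp_pos: [0.5353, 0.29, 0.0138]
eef_rot: [[0.003, -1.0, 0.002], [-1.0, -0.003, 0.002], [-0.002, -0.002, -1.0]]
force: [-0.4, -0.1, -0.2]
grip_width: 0.085
grip_force: 0.0
```

Request:
move_arm([
  [0,0,0],
  [0,0,0],
  [0,0,0],
  [0,0,0],
  [0,0,0],
], grip=[0,0,0,0,0], turn=[0,0,0,0,0])

```text
time_s: 53.17
tcp_pos: [0.5346, 0.2898, 0.0131]
eef_rot: [[0.003, -1.0, 0.001], [-1.0, -0.003, 0.002], [-0.002, -0.001, -1.0]]
force: [-2.4, -1.8, 11.9]
grip_width: 0.0491
grip_force: 60.9
```

Request:
move_arm([
  [0,0,0],
  [0,0,-1],
  [0,0,-2],
  [0,0,0],
  [0,0,0],
], grip=[0,0,0,0,0], turn=[0,0,0,0,0])

```text
time_s: 53.58
tcp_pos: [0.535, 0.29, 0.0434]
eef_rot: [[0.003, -1.0, 0.002], [-1.0, -0.003, 0.002], [-0.002, -0.002, -1.0]]
force: [0.4, 0.4, -1.6]
grip_width: 0.0489
grip_force: 62.9
```

Request:
move_arm([
  [-1.4,1.5,0],
  [-1.4,1.4,0],
  [0,0,0],
  [0,0,0],
  [0,0,0],
], grip=[0,0,0,0,0], turn=[0,0,0,0,0])

```text
time_s: 54.0
tcp_pos: [0.5051, 0.3172, 0.0417]
eef_rot: [[0.003, -1.0, -0.001], [-1.0, -0.003, 0.001], [-0.001, 0.001, -1.0]]
force: [-0.3, -0.0, -0.2]
grip_width: 0.0489
grip_force: 62.9
```

Request:
move_arm([
  [0,0,1.5],
  [0,0,1],
  [0,0,0.3],
  [0,0,0],
  [0,0,0],
], grip=[0,0,0,0,0], turn=[0,0,0,0,0])

```text
time_s: 54.42
tcp_pos: [0.5051, 0.3169, 0.0137]
eef_rot: [[0.003, -1.0, -0.001], [-1.0, -0.003, 0.001], [-0.001, 0.001, -1.0]]
force: [-0.0, 0.0, -1.1]
grip_width: 0.049
grip_force: 62.9
```

Released now; then I retreat and do a final look.

Request:
move_arm([
  [0,0,0.05],
  [0,0,0],
  [0,0,0],
  [0,0,0],
  [0,0,-2],
], grip=[0,60,100,100,100], turn=[0,0,0,0,0])

```text
time_s: 54.83
tcp_pos: [0.5033, 0.3163, 0.0307]
eef_rot: [[0.003, -1.0, -0.005], [-1.0, -0.003, -0.001], [0.001, 0.005, -1.0]]
force: [-0.4, 0.8, 0.4]
grip_width: 0.0844
grip_force: 0.0
```

Request:
move_arm([
  [0,0,-4],
  [0,0,-4],
  [0,0,-4],
  [0,0,-4],
  [0,0,0],
], grip=[100,100,100,100,100], turn=[0,0,0,0,0])

```text
time_s: 55.25
tcp_pos: [0.5075, 0.3187, 0.2017]
eef_rot: [[0.003, -1.0, 0.008], [-1.0, -0.003, 0.007], [-0.007, -0.008, -1.0]]
force: [1.4, 0.7, 0.0]
grip_width: 0.0854
grip_force: 0.0
```

Request:
move_arm([
  [3.5,2,0],
  [3.5,2,0],
  [3.5,2,0],
  [3.5,2,0],
  [0,0,0],
], grip=[100,100,100,100,100], turn=[0,0,0,0,0])

```text
time_s: 55.67
tcp_pos: [0.4219, 0.1725, 0.1933]
eef_rot: [[0.001, -1.0, -0.002], [-1.0, -0.001, -0.001], [0.001, 0.002, -1.0]]
force: [0.4, 0.2, 0.9]
grip_width: 0.0855
grip_force: 0.0
```

Request:
move_arm([
  [0,0,0],
  [0,0,0],
  [0,0,0],
  [0,0,0],
  [0,0,0],
], grip=[100,100,100,100,100], turn=[0,0,0,0,0])

```text
time_s: 56.08
tcp_pos: [0.426, 0.1777, 0.1932]
eef_rot: [[0.004, -1.0, -0.001], [-1.0, -0.004, 0.001], [-0.001, 0.001, -1.0]]
force: [0.4, 0.6, 0.7]
grip_width: 0.0852
grip_force: 0.0
```

Run:
```python
from h import *
t=vision.read_camera('top');s=vision.read_camera('side');print(status.sense()['tcp_pos'])
print([b for b in blobs(t,(10,110,80),(22,255,255),.003)])
o=np.zeros((600,800,3),np.uint8);o[:300]=cv2.resize(t['img'][145:270,120:453,::-1],(800,300));o[300:]=cv2.resize(s['img'][120:375,60:440,::-1],(447,300)) if 0 else cv2.resize(s['img'][120:380,100:447,::-1],(800,300));cv2.imwrite('pics/f.png',o)
```

```text
[0.42576061 0.17743417 0.19316521]
[[401.6, 222.9, 528.3, -309.6, 85.3, 88.0, 114.1]]
```

View pics/f.png

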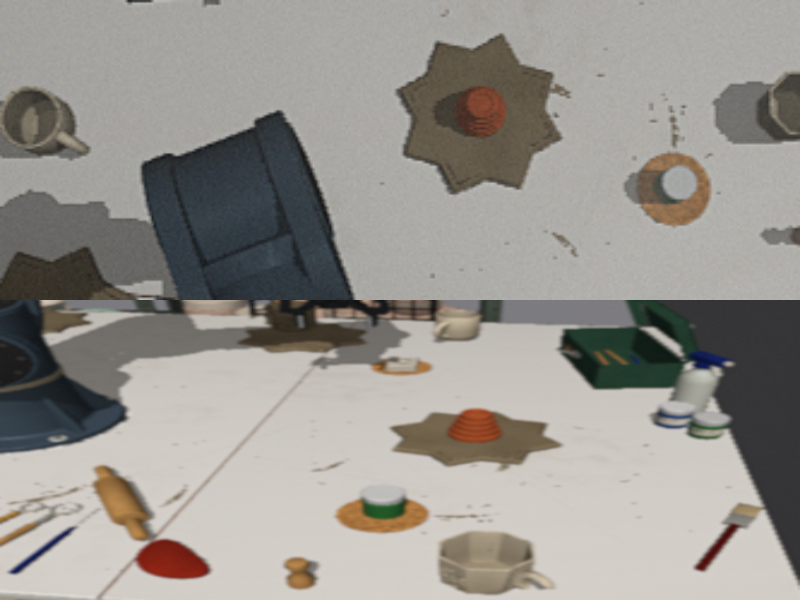

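The final view shows the stack neat on the star plate, the jar centred on the right mat and the mould centred on the left mat. The mug, cup and stamp are still standing, so I'm handing in.

```bash
python3 -c "
from rig import env
print(env.hand_in())"
```

```text
the job is handed in; nothing more can be done
None
```

I handed the job in at about 56 s: the jar and mould have swapped mats, all five blanks are stacked largest-down on the centre of the star plate, and the mug, cup and stamp were not moved; the mould was knocked off its mat partway through, so I put it back in the middle.

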